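# Gauge the guide rollers and scrap the tight ones

## Robot

A 6-joint arm with a two-finger parallel gripper is mounted at the origin on the work surface. World frame = base frame: x ahead of the robot, y to its left, z up, the work surface at z = 0. Lengths are in m, angles in rad, forces in N, time in s.
With the tool pointing down it reaches from about 0.35 to 0.85 m from the base axis. Payload 8.1 kg.
Tool frame: the origin (TCP) lies between the finger pads; the fingertips stand 14 mm ahead of it and the grasp point (between the pads) lies 5 mm behind it; z points along the fingers, y is the direction in which the jaws open and shut (so a half turn about z gives the same grasp; the last joint's range is limited). The gripper opens to 93 mm and grips with 3 to 60 N. Pads are 15 mm wide; open, the fingers measure 128 mm over their backs; the gripper's body (75 mm by 188 mm) begins 65 mm behind the grasp point.
Start: joints at [1.252, 0.13, 1.488, -0, 1.523, -0.085], TCP at [0.139, 0.584, 0.233] pointing down, gripper open.
Joint ranges: [-2.96, 2.96], [-0.89, 2.26], [0.02, 2.5], [-1.34, 4.48], [0, 2.73], [-2.66, 2.66]. Speed limits (rad/s): [2.39, 2.39, 2.79, 3.14, 3.14, 3.14].

## Interface

Orientations are given as a rotation vector (axis times angle).
In Python, from plant import robot gives the robot as it stands.
- The arm moves only by the tool step_arm, never from a script. Its argument "targets" is a list of rows, each an object of numbers: "tx", "ty", "tz": the shift along the tool's x, y, z in mm; "ax", "ay", "az": the turn, a rotation vector about the tool's x, y, z in rad; "grip": the closure in counts, from 0 (fully open) to 255 (shut). In form: [{"tx": .., "ty": .., "tz": .., "ax": .., "ay": .., "az": .., "grip": ..}, ...]. A call has 1 to 20 rows; each row shifts and turns the commanded pose from where the row before left it, along the tool's axes as they then stand; what a row does not reach is not made up. A row lasts 1/10 s, in which the tool goes at most 50 mm and 8.59 degrees, less where a joint would pass 70% of its speed; a pose out of reach is approached as far as the arm can. A call with a gripper value outside its range is refused whole. The fingers move at their own pace and stop on an object; "squeeze" is the grip in N (left out, the last holds). Time passes only in rows, so rows that do not move let the fingers close. It gives the time, the measured TCP pose, the force and the opening at its end, in the units of the state.
- robot.read_state(): the state, without advancing time (a new reading comes with each control period).
- robot.read_camera(name): name is "scene" or "side" or "wrist"; returns a dict with "frame" (420x560x3 uint8, blue, green, red), "fx", "fy", "cx", "cy" (pixels), "R" (3x3) and "t" (3): a world point X has camera coordinates R X + t. Camera axes: x right, y down, z forward; pixel columns grow to the right and rows downward; lengths in m; the calibration is good to about 2 mm. A picture is of the moment at which its call begins. There is no depth.
- robot.close_job(): hands the job in, once; it reports no verdict.
The state is a dict: "t": time; "q": joint angles; "dq": joint speeds; "joint_torque": joint torques, N m; "tool_pos": TCP position; "orientation": TCP orientation; "force": force on the tool from outside, world axes, zero at the start; "wrist_torque": the same for the moment, N m; "opening": finger opening in m.
Only numpy, scipy, OpenCV 4.12 (cv2) and the standard library are available. Lean on these libraries where they do the work, as an engineer would, in place of code of your own. Each camera call takes 0.05 s, during which the arm holds its last target.

## Task

Three guide rollers look alike, but only one has a bush reamed to size: try them on the pin gauge to find out which one slides right down over the pin, without forcing or dropping them on it. Leave that roller sitting fully home on the gauge and put the two that do not fit in the scrap tray, both down on its floor, leaving the spray can, the wood offcut and the wrench where they are.

Things in the scene. Friction and masses are not known exactly. Their poses are not given: they have to be found in the camera images.
- roller_1_center (a point): Centre (half-way up, on the axis) of one of three outwardly identical guide rollers: black plastic cylinder, 46 mm in diameter, 40 mm high, upright on the bench, z along its axis, about 0.2 kg (hidden, varies). Inside sits a brass bush, loose by up to 1 mm, kept in by a 3 mm thick lip with a 26 mm opening at each end.
- roller_1: The same roller as point roller_1_center; origin at the centre of its underside. Its bush's bore goes right through: either nearly 24 mm (slides over the gauge pin with 0.9 mm to spare all round) or about 19 mm (stops on the pin's tip). One of the three has the wide bore; which one changes from start to start and does not follow from name, place or weight.
- roller_2_center (a point): Centre (half-way up, on the axis) of one of three outwardly identical guide rollers: black plastic cylinder, 46 mm in diameter, 40 mm high, upright on the bench, z along its axis, about 0.2 kg (hidden, varies). Inside sits a brass bush, loose by up to 1 mm, kept in by a 3 mm thick lip with a 26 mm opening at each end.
- roller_2: The same roller as point roller_2_center; origin at the centre of its underside. Its bush's bore goes right through: either nearly 24 mm (slides over the gauge pin with 0.9 mm to spare all round) or about 19 mm (stops on the pin's tip). One of the three has the wide bore; which one changes from start to start and does not follow from name, place or weight.
- roller_3_center (a point): Centre (half-way up, on the axis) of one of three outwardly identical guide rollers: black plastic cylinder, 46 mm in diameter, 40 mm high, upright on the bench, z along its axis, about 0.2 kg (hidden, varies). Inside sits a brass bush, loose by up to 1 mm, kept in by a 3 mm thick lip with a 26 mm opening at each end.
- roller_3: The same roller as point roller_3_center; origin at the centre of its underside. Its bush's bore goes right through: either nearly 24 mm (slides over the gauge pin with 0.9 mm to spare all round) or about 19 mm (stops on the pin's tip). One of the three has the wide bore; which one changes from start to start and does not follow from name, place or weight.
- gauge_seat (a point): Centre of the round seat of the steel pin gauge, 40 mm above the bench, z up. From it rises the gauge pin, 22 mm in diameter, 48 mm long, tip chamfered by 1 mm. A roller that is fully home rests on the seat, its centre 20 mm above this point; one that does not fit, or meets the tip off-centre, stops with its centre about 63 to 69 mm above it.
- gauge: The pin gauge, fixed to the bench: base plate 110 x 110 x 14 mm, on it an upright boss of 34 mm diameter whose flat top, 40 mm above the bench, is the seat. Origin under the centre of the base plate, on the bench, below the pin.
- tray_in (a point): Centre of the inner floor of the dark steel scrap tray fixed to the bench: open-topped, outside 220 (its x) x 150 (its y) x 45 mm high, walls and floor 5 mm thick, so inside 210 x 140 mm and 40 mm deep.
- spray_can: Bystander: dark spray can, 52 mm in diameter, 160 mm high, standing behind the work; origin at the centre of its underside.
- offcut: Bystander: pale wood offcut 60 x 150 x 35 mm lying behind the work; origin at the centre of its underside.
- wrench: Bystander: wrench lying flat on the bench behind the rollers, across y; origin at its middle.
Things that resemble listed ones, but are neither listed nor needed, are in the scene too. Leave any red look-alike of the roller_1 alone. What is shaped like the roller_2 but green is not meant.

How it is judged:
At the end, for the whole second after the job is handed in: One roller is fully home on the gauge (centre within 4 mm of the pin's axis, at most 3.5 mm above its resting height, tilt under 0.12 rad); the other two stand or lie on the scrap tray's floor (centres within 95 mm in x and 60 mm in y of its centre, under 32 mm above the floor); all at rest (((horizontal distance between roller_1_center and gauge_seat below 0.004 m and z of roller_1_center in the frame of gauge_seat between 0.016 and 0.0235 m and angle between roller_1_center's own z axis and vertical below 0.12 rad and x of roller_2_center in the frame of tray_in between -0.095 and 0.095 m and y of roller_2_center in the frame of tray_in between -0.06 and 0.06 m and z of each of roller_2_center, roller_3_center in the frame of tray_in below 0.032 m and x of roller_3_center in the frame of tray_in between -0.095 and 0.095 m and y of roller_3_center in the frame of tray_in between -0.06 and 0.06 m) or (horizontal distance between roller_2_center and gauge_seat below 0.004 m and z of roller_2_center in the frame of gauge_seat between 0.016 and 0.0235 m and angle between roller_2_center's own z axis and vertical below 0.12 rad and x of roller_1_center in the frame of tray_in between -0.095 and 0.095 m and y of roller_1_center in the frame of tray_in between -0.06 and 0.06 m and z of each of roller_1_center, roller_3_center in the frame of tray_in below 0.032 m and x of roller_3_center in the frame of tray_in between -0.095 and 0.095 m and y of roller_3_center in the frame of tray_in between -0.06 and 0.06 m) or (horizontal distance between roller_3_center and gauge_seat below 0.004 m and z of roller_3_center in the frame of gauge_seat between 0.016 and 0.0235 m and angle between roller_3_center's own z axis and vertical below 0.12 rad and x of roller_1_center in the frame of tray_in between -0.095 and 0.095 m and y of roller_1_center in the frame of tray_in between -0.06 and 0.06 m and z of each of roller_1_center, roller_2_center in the frame of tray_in below 0.032 m and x of roller_2_center in the frame of tray_in between -0.095 and 0.095 m and y of roller_2_center in the frame of tray_in between -0.06 and 0.06 m)) and linear speed of each of roller_1, roller_2, roller_3 below 0.03 m/s); the robot touches nothing.
It fails at once if a load of more than 60 N on the gauge (a roller forced onto it or dropped on it) (contact force between anything else and gauge above 60 N).
It fails at once if spray can, offcut or wrench moved by more than 30 mm or the can tipped over (distance of any of spray_can, offcut, wrench from where it was at the start of the episode above 0.03 m or angle between spray_can's own z axis and vertical above 0.5 rad).
It also fails if it takes over 72 s, if anything falls off the work surface, if the arm or the gripper's body presses on something with over 40 N, if the wrist force passes 120 N, or if a joint passes its speed limit or range.

## Working session

There is one attempt and no reset: what is moved stays moved. The work goes in short steps, Python scripts to look and compute and a tool call to move; the robot and the scene stay as the last step left them, time stands still between calls to the robot, and variables do not carry over. Pictures are saved under pics/ and viewed, and the job is handed in when it is done.

Besides the shell and the picture viewer there is one more tool, called after "Call:" as name([rows], argument=value, ...), one row to a line, values as JSON. step_arm: Moves the arm, as the interface text tells. Its arguments: {"type":"object","properties":{"targets":{"type":"array"},"squeeze":{"type":"number"}},"required":["targets"]}

```bash
ls; mkdir -p pics; python3 - <<'E'
from plant import robot
import cv2
s=robot.read_state()
print({k:s[k] for k in('t','tool_pos','orientation','force','opening')})
for n in('scene','side','wrist'):
    c=robot.read_camera(n); cv2.imwrite(f'pics/{n}0.png',c['frame']); print(n,c['fx'],c['fy'],c['cx'],c['cy'],c['R'],c['t'])
E
```

```text
pics
{'t': 0.0, 'tool_pos': array([0.13880536, 0.58316064, 0.23160616]), 'orientation': array([-3.66400212e-01, -3.11976427e+00,  2.80823836e-03]), 'force': array([-0.09149877, -0.72733247,  0.02462808]), 'opening': 0.09308733183401573}
scene 504.6454362049502 504.6454362049502 280.0719349225583 208.41116850487592 [[-0.7070289   0.70716207  0.0056519 ]
 [ 0.45842698  0.46439683 -0.75774685]
 [-0.53847456 -0.53315794 -0.65252415]] [ 0.41658359 -0.22090223  1.37469362]
side 380.7840540844435 380.7840540844435 280.60753039056317 203.97356659893615 [[-0.99226986 -0.12183835  0.02357848]
 [-0.08160901  0.49750756 -0.86361229]
 [ 0.09349062 -0.85886067 -0.50360487]] [0.60378701 0.09558739 0.83345293]
wrist 358.72086010955655 358.72086010955655 275.3807402123564 209.98219843655428 [[ 0.23114314  0.97291774 -0.00198006]
 [ 0.93731856 -0.22213915  0.26849229]
 [ 0.26078107 -0.0639161  -0.9632798 ]] [-0.59997714 -0.0314188   0.39076961]
```

View pics/scene0.png

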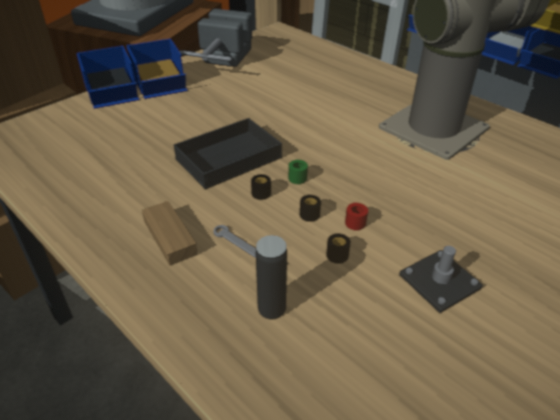

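View pics/side0.png

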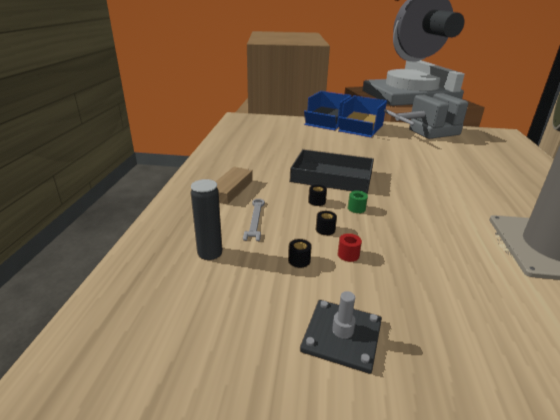

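View pics/wrist0.png

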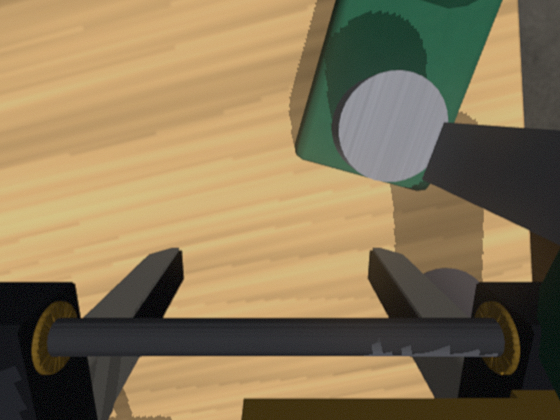

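The scene shows three black rollers at about (261,187), (310,208) and (339,248), with green (298,172) and red (357,216) look-alikes. The gauge is at (445,270) and the tray at (228,152). I'll enlarge to confirm.

```bash
python3 - <<'E'
import cv2
a=cv2.imread('pics/scene0.png')[140:310,160:490]; cv2.imwrite('pics/sc_a.png',cv2.resize(a[:140,60:230],None,fx=4.7,fy=4.2*1.0,interpolation=cv2.INTER_CUBIC))
cv2.imwrite('pics/sc_g.png',cv2.resize(cv2.imread('pics/scene0.png')[235:315,390:490],None,fx=7,fy=7,interpolation=cv2.INTER_CUBIC))
b=cv2.imread('pics/side0.png'); cv2.imwrite('pics/sd_a.png',cv2.resize(b[145:275,270:400],None,fx=4.5,fy=4.5,interpolation=cv2.INTER_CUBIC))
cv2.imwrite('pics/sd_g.png',cv2.resize(b[280:370,295:395],None,fx=6.5,fy=6.5,interpolation=cv2.INTER_CUBIC))
E
```

```text
(no output)
```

View pics/sc_a.png

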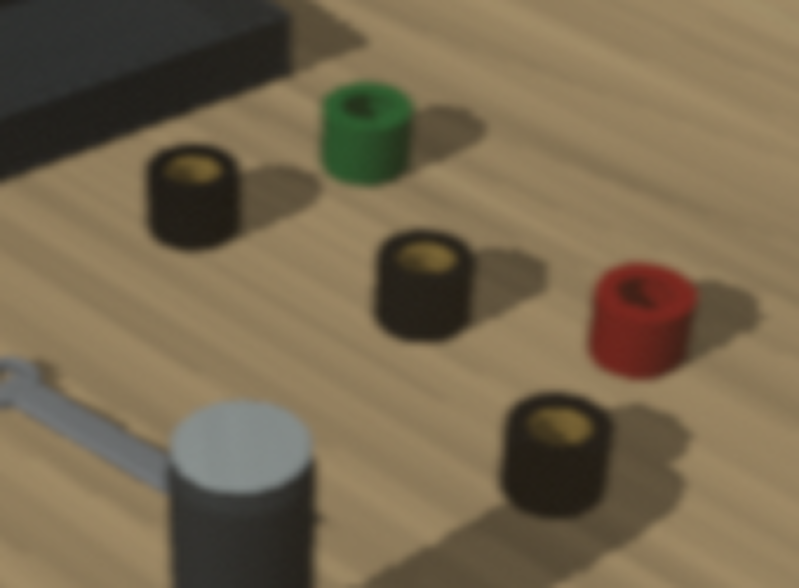

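View pics/sc_g.png

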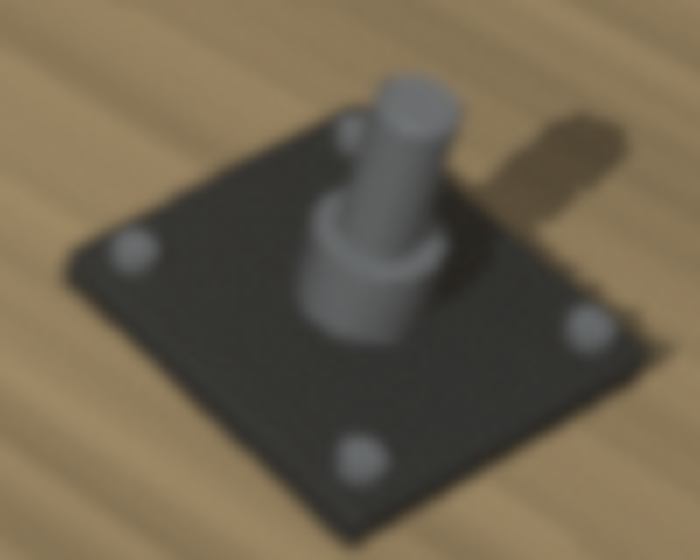

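View pics/sd_a.png

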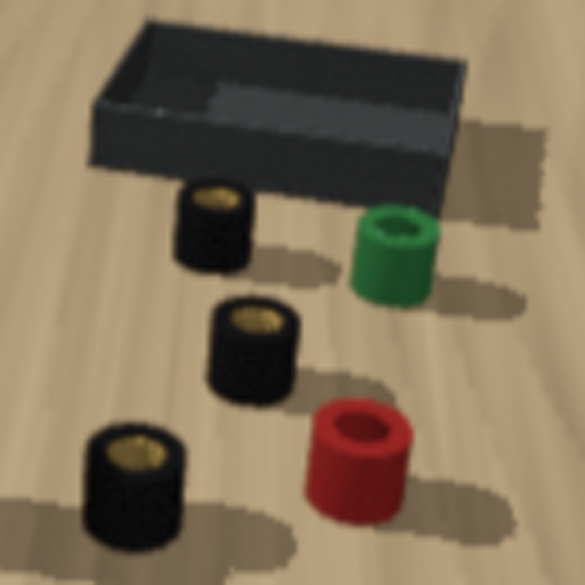

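View pics/sd_g.png

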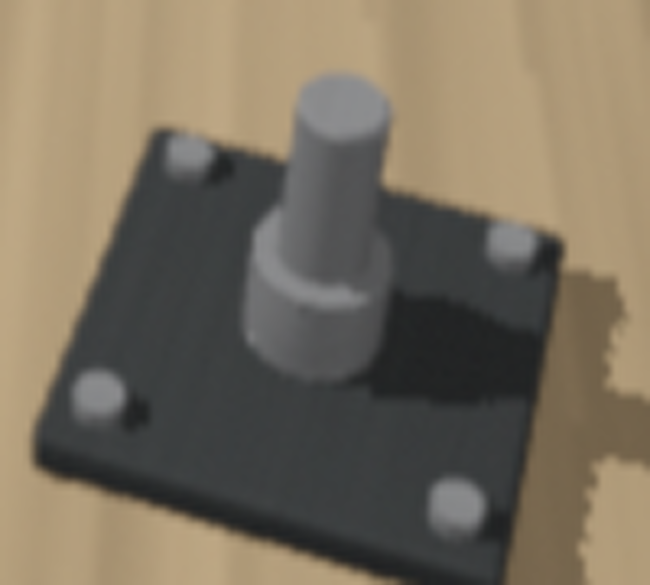

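```bash
cat > h.py <<'E'
import numpy as np
from plant import robot
def ray(c,px,z):
    R=np.array(c['R']);t=np.array(c['t'])
    d=R.T@np.array([(px[0]-c['cx'])/c['fx'],(px[1]-c['cy'])/c['fy'],1]); o=-R.T@t
    return o+d*(z-o[2])/d[2]
def proj(c,X):
    p=np.array(c['R'])@np.array(X)+np.array(c['t']); return np.array([c['fx']*p[0]/p[2]+c['cx'],c['fy']*p[1]/p[2]+c['cy']])
E
python3 - <<'E'
from h import *
np.set_printoptions(precision=4,suppress=True)
from plant import robot
sc=robot.read_camera('scene');sd=robot.read_camera('side')
A=lambda u,v:(220+(u+.5)/4.7-.5,140+(v+.5)/4.2-.5)
G=lambda u,v:(390+(u+.5)/7-.5,235+(v+.5)/7-.5)
SA=lambda u,v:(270+(u+.5)/4.5-.5,145+(v+.5)/4.5-.5)
SG=lambda u,v:(295+(u+.5)/6.5-.5,280+(v+.5)/6.5-.5)
for n,a,b in [('A',(193,172),(216,201)),('B',(425,257),(256,323)),('C',(557,425),(134,455)),('green',(367,107),(398,227)),('red',(645,293),(361,428))]:
    print(n,ray(sc,A(*a),.04),ray(sd,SA(*b),.04))
print('gauge tip',ray(sc,G(419,107),.088),ray(sd,SG(344,105),.088))
for p in [(70,270),(352,542),(655,345)]: print('plate sc',ray(sc,G(*p),.014))
for p in [(158,130),(562,242),(38,445)]: print('plate sd',ray(sd,SG(*p),.014))
for p in [(147,21),(465,63),(447,157),(96,105)]: print('tray sd',ray(sd,SA(*p),.045))
for p in [(252,123),(281,150),(205,173),(176,149)]: print('tray sc',ray(sc,p,.045))
for nm,p,z in [('can',(271,247),.16),('wr1',(222,232),.005),('wr2',(258,252),.005)]: print(nm,ray(sc,p,z))
for nm,p,z in [('can',(205,186),.16),('wr1',(258,203),.005),('wr2',(254,235),.005)]: print(nm,ray(sd,p,z))
E
```

```text
A [ 0.5324 -0.1183  0.04  ] [ 0.5292 -0.1102  0.04  ]
B [0.5061 0.0066 0.04  ] [0.5046 0.0156 0.04  ]
C [0.5568 0.1269 0.04  ] [0.5557 0.1338 0.04  ]
green [ 0.4309 -0.1008  0.04  ] [ 0.4294 -0.0963  0.04  ]
red [0.4572 0.094  0.04  ] [0.456  0.0978 0.04  ]
gauge tip [0.4741 0.3098 0.088 ] [0.4722 0.3119 0.088 ]
plate sc [0.5193 0.2491 0.014 ]
plate sc [0.5449 0.3517 0.014 ]
plate sc [0.4313 0.3736 0.014 ]
plate sd [0.5113 0.2492 0.014 ]
plate sd [0.4079 0.2739 0.014 ]
plate sd [0.5353 0.3548 0.014 ]
tray sd [ 0.5861 -0.3561  0.045 ]
tray sd [ 0.3749 -0.3211  0.045 ]
tray sd [ 0.3974 -0.1781  0.045 ]
tray sd [ 0.6071 -0.2145  0.045 ]
tray sc [ 0.3859 -0.3059  0.045 ]
tray sc [ 0.4199 -0.1665  0.045 ]
tray sc [ 0.6069 -0.2218  0.045 ]
tray sc [ 0.5962 -0.3458  0.045 ]
can [0.7443 0.1335 0.16  ]
wr1 [ 0.679  -0.0809  0.005 ]
wr2 [0.6654 0.014  0.005 ]
can [0.7355 0.1397 0.16  ]
wr1 [ 0.6756 -0.0776  0.005 ]
wr2 [0.6601 0.0623 0.005 ]
```

Only the three black rollers with brass bushes are meant: A (261,181), B (310,201) and C (338,241). Green (298,165) and red (357,210) are not. Next I'll square the tool to the world axes and go above the gauge to measure it with the wrist camera.

Call:
step_arm([
  {"az":-0.117,"grip":0},
  {"az":-0.117,"grip":0},
  {"tx":-24,"ty":-19.5,"grip":0},
  {"tx":-24,"ty":-19.5,"grip":0},
  {"tx":-24,"ty":-19.5,"grip":0},
  {"tx":-24,"ty":-19.5,"grip":0},
  {"tx":-24,"ty":-19.5,"grip":0},
  {"tx":-24,"ty":-19.5,"grip":0},
  {"tx":-24,"ty":-19.5,"grip":0},
  {"tx":-24,"ty":-19.5,"grip":0},
  {"tx":-24,"ty":-19.5,"grip":0},
  {"tx":-24,"ty":-19.5,"grip":0},
  {"tx":-24,"ty":-19.5,"grip":0},
  {"tx":-24,"ty":-19.5,"grip":0},
  {"tx":-24,"ty":-19.5,"grip":0},
  {"tx":-24,"ty":-19.5,"grip":0},
  {"grip":0},
  {"grip":0},
])

```text
schema error: expected keys tx, ty, tz, ax, ay, az, grip
```

```bash
cat > w.py <<'E'
import sys,cv2
from h import *
from scipy.spatial.transform import Rotation as Ro
np.set_printoptions(precision=4,suppress=True)
def look(n,cam='wrist'):
    s=robot.read_state(); c=robot.read_camera(cam); cv2.imwrite(f'pics/{n}.png',cv2.resize(c['frame'],(784,588),interpolation=cv2.INTER_CUBIC))
    import pickle; pickle.dump((s,c),open(f'{n}.pkl','wb'))
    print(s['t'],s['tool_pos'],Ro.from_rotvec(s['orientation']).as_matrix().round(4).tolist(),s['force'],s['opening'],'tcp px',proj(c,s['tool_pos'])*1.4)
if __name__=='__main__': look(*sys.argv[1:])
E
python3 w.py w1
```

```text
0.25 [0.1389 0.5834 0.2321] [[-0.9728, 0.2317, -0.0003], [0.2317, 0.9728, -0.0008], [0.0001, -0.0009, -1.0]] [-0.9914 -0.0236 -0.1759] 0.09337874833879405 tcp px [382.7436 388.5924]
```

View pics/w1.png

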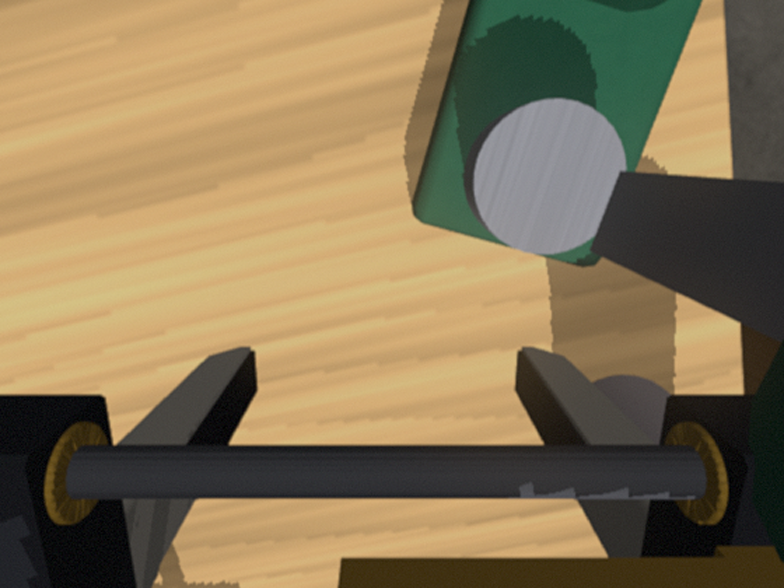

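The move was refused because every key must be present. The picture shows only the empty bench between the fingertips at (250,350) and (520,350). Repeating with full rows.

Call:
step_arm([
  {"tx":0,"ty":0,"tz":0,"ax":0,"ay":0,"az":-0.117,"grip":0},
  {"tx":0,"ty":0,"tz":0,"ax":0,"ay":0,"az":-0.117,"grip":0},
  {"tx":-30,"ty":-24.4,"tz":0,"ax":0,"ay":0,"az":0,"grip":0},
  {"tx":-30,"ty":-24.4,"tz":0,"ax":0,"ay":0,"az":0,"grip":0},
  {"tx":-30,"ty":-24.4,"tz":0,"ax":0,"ay":0,"az":0,"grip":0},
  {"tx":-30,"ty":-24.4,"tz":0,"ax":0,"ay":0,"az":0,"grip":0},
  {"tx":-30,"ty":-24.4,"tz":0,"ax":0,"ay":0,"az":0,"grip":0},
  {"tx":-30,"ty":-24.4,"tz":0,"ax":0,"ay":0,"az":0,"grip":0},
  {"tx":-30,"ty":-24.4,"tz":0,"ax":0,"ay":0,"az":0,"grip":0},
  {"tx":-30,"ty":-24.4,"tz":0,"ax":0,"ay":0,"az":0,"grip":0},
  {"tx":-30,"ty":-24.4,"tz":0,"ax":0,"ay":0,"az":0,"grip":0},
  {"tx":-30,"ty":-24.4,"tz":0,"ax":0,"ay":0,"az":0,"grip":0},
  {"tx":-34,"ty":-28,"tz":0,"ax":0,"ay":0,"az":0,"grip":0},
  {"tx":0,"ty":0,"tz":0,"ax":0,"ay":0,"az":0,"grip":0},
  {"tx":0,"ty":0,"tz":0,"ax":0,"ay":0,"az":0,"grip":0},
])

```text
t: 1.8
tool_pos: [0.4735, 0.3111, 0.2324]
orientation: [-0.003, -3.141, -0.0]
force: [-0.4, 0.8, -0.4]
opening: 0.0927
```

```bash
python3 w.py w2
```

```text
1.8 [0.4735 0.3111 0.2324] [[-1.0, 0.0022, -0.0006], [0.0022, 1.0, 0.0001], [0.0006, 0.0001, -1.0]] [-0.396   0.7705 -0.4492] 0.09265028303550189 tcp px [382.5418 388.0307]
```

View pics/w2.png

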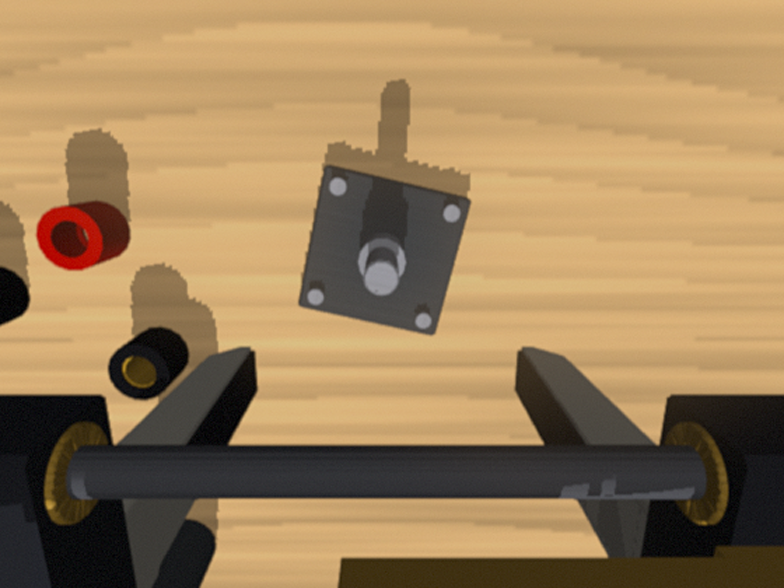

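```bash
python3 - <<'E'
import pickle,cv2,numpy as np
s,c=pickle.load(open('w2.pkl','rb')); f=c['frame']
g=cv2.resize(f[155:235,225:325],None,fx=5,fy=5,interpolation=cv2.INTER_CUBIC)
r=cv2.resize(f[225:305,65:165],None,fx=5,fy=5,interpolation=cv2.INTER_CUBIC)
cv2.imwrite('pics/w2z.png',np.vstack([g,r])[:,:]) if 0 else cv2.imwrite('pics/w2z.png',cv2.resize(np.hstack([g,r]),(800,320)) if 0 else g)
cv2.imwrite('pics/w2r.png',r)
E
```

```text
(no output)
```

View pics/w2z.png

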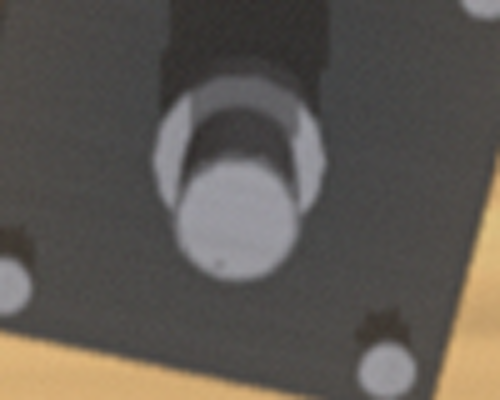

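View pics/w2r.png

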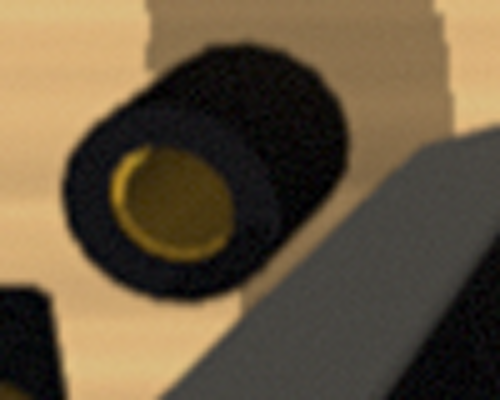

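```bash
python3 - <<'E'
from h import *
import pickle
np.set_printoptions(precision=4,suppress=True)
s,c=pickle.load(open('w2.pkl','rb'))
print('tip',ray(c,(272,198.6),.088))
print('plate corners',[ray(c,(u/1.4,v/1.4),.014) for u,v in((327,166),(470,198),(300,304),(434,334))])
print('C',ray(c,(65+176.5/5-.5,225+200.5/5-.5),.04))
print('red',ray(c,(70/1.4,237/1.4),.04))
print('C bottom?',proj(c,[.556,.13,.0]),)
print('cam',-np.array(c['R']).T@np.array(c['t']))
E
```

```text
tip [0.4712 0.3091 0.088 ]
plate corners [array([0.4068, 0.2703, 0.014 ]), array([0.4295, 0.3735, 0.014 ]), array([0.5098, 0.2461, 0.014 ]), array([0.5344, 0.3498, 0.014 ])]
C [0.5533 0.1291 0.04  ]
red [0.4535 0.0943 0.04  ]
C bottom? [117.2604 252.3083]
cam [0.3988 0.3122 0.3844]
```

The wrist view puts the pin tip at (471,309) mm and C at (553,129) mm, which agree with the other cameras to about 3 mm. Going to C first.

Call:
step_arm([
  {"tx":-16,"ty":-36.4,"tz":20,"ax":0,"ay":0,"az":0,"grip":0},
  {"tx":-16,"ty":-36.4,"tz":20,"ax":0,"ay":0,"az":0,"grip":0},
  {"tx":-16,"ty":-36.4,"tz":20,"ax":0,"ay":0,"az":0,"grip":0},
  {"tx":-16,"ty":-36.4,"tz":20,"ax":0,"ay":0,"az":0,"grip":0},
  {"tx":-16,"ty":-36.4,"tz":20,"ax":0,"ay":0,"az":0,"grip":0},
  {"tx":0,"ty":0,"tz":0,"ax":0,"ay":0,"az":0,"grip":0},
])

```text
t: 2.45
tool_pos: [0.5518, 0.127, 0.1293]
orientation: [-0.003, -3.137, 0.003]
force: [-1.0, -0.2, -0.8]
opening: 0.093
```

```bash
python3 w.py w3
```

```text
2.45 [0.5518 0.127  0.1293] [[-1.0, 0.0018, -0.0045], [0.0018, 1.0, -0.0019], [0.0045, -0.0019, -1.0]] [-0.9717 -0.1997 -0.8204] 0.09295310239268958 tcp px [382.5227 388.0637]
```

View pics/w3.png

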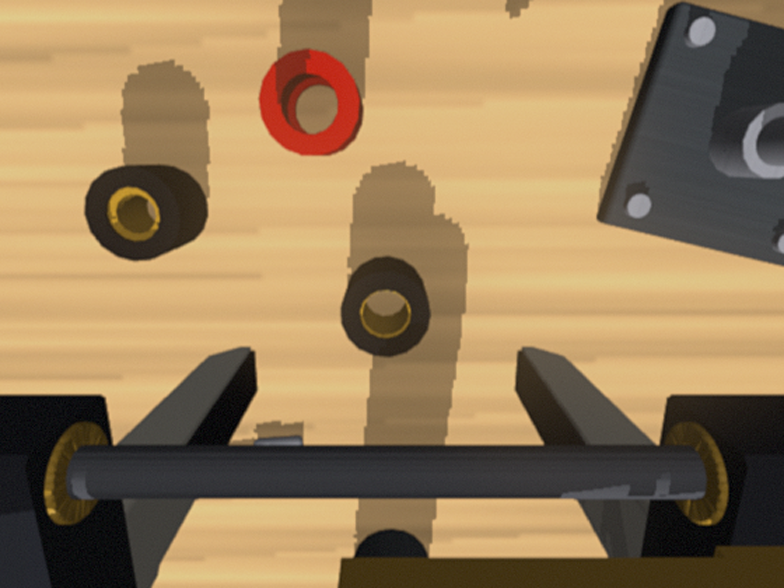

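C, at (386,312), shows only a thin brass ring inside its lip. B, at (136,212), shows a thick one. C looks like the wide bore, so I'll try it first on the gauge.

```bash
python3 - <<'E'
from h import *
import pickle,cv2
np.set_printoptions(precision=4,suppress=True)
s,c=pickle.load(open('w3.pkl','rb'))
f=c['frame']
cv2.imwrite('pics/w3z.png',cv2.resize(f[175:265,230:320],None,fx=6,fy=6,interpolation=cv2.INTER_CUBIC))
cv2.imwrite('pics/w3b.png',cv2.resize(f[105:195,50:160],None,fx=6,fy=6,interpolation=cv2.INTER_CUBIC))
for p in((386,312),(386,314),(342,312),(429,312)): print('C',ray(c,(p[0]/1.4,p[1]/1.4),.04))
print('B',ray(c,(132/1.4,213/1.4),.04), 'red',ray(c,(311/1.4,102/1.4),.04))
E
```

```text
C [0.5534 0.128  0.04  ]
C [0.5544 0.128  0.04  ]
C [0.5534 0.1058 0.04  ]
C [0.5534 0.1497 0.04  ]
B [0.5037 0.0066 0.04  ] red [0.454  0.0942 0.04  ]
```

View pics/w3z.png

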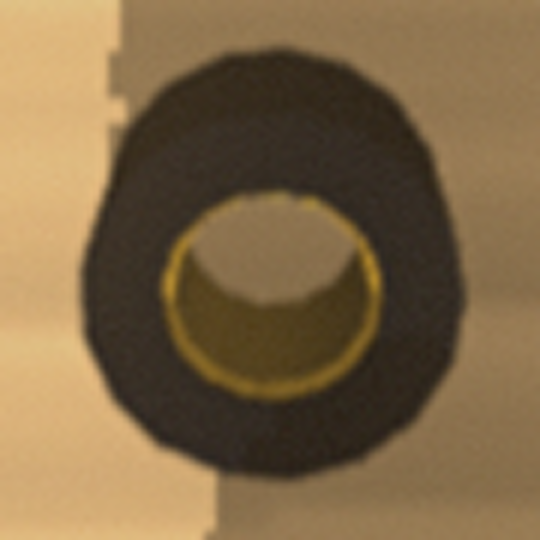

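View pics/w3b.png

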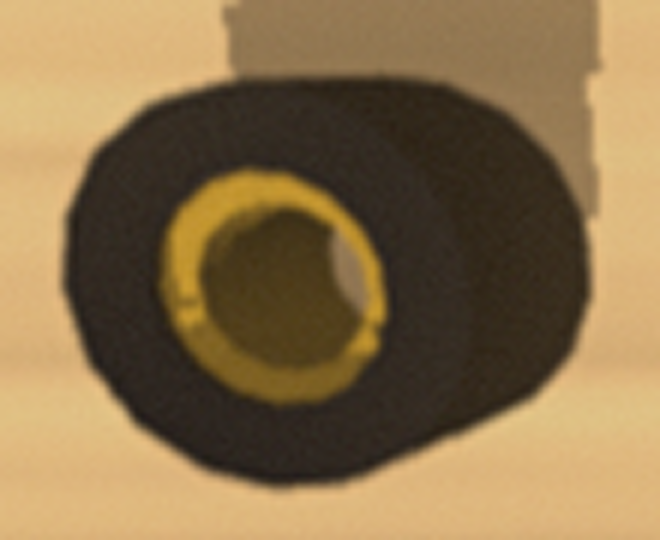

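Call:
step_arm([
  {"tx":0,"ty":-1,"tz":30,"ax":0,"ay":0,"az":0,"grip":0},
  {"tx":0,"ty":0,"tz":30,"ax":0,"ay":0,"az":0,"grip":0},
  {"tx":0,"ty":0,"tz":30,"ax":0,"ay":0,"az":0,"grip":0},
  {"tx":0,"ty":0,"tz":20,"ax":0,"ay":0,"az":0,"grip":0},
  {"tx":0,"ty":0,"tz":0,"ax":0,"ay":0,"az":0,"grip":0},
  {"tx":0,"ty":0,"tz":0,"ax":0,"ay":0,"az":0,"grip":0},
])

```text
t: 3.1
tool_pos: [0.553, 0.1304, 0.0236]
orientation: [-0.003, 3.141, 0.001]
force: [0.8, -0.3, 0.6]
opening: 0.093
```

Call:
step_arm([
  {"tx":0,"ty":0,"tz":0,"ax":0,"ay":0,"az":0,"grip":255},
  {"tx":0,"ty":0,"tz":0,"ax":0,"ay":0,"az":0,"grip":255},
  {"tx":0,"ty":0,"tz":0,"ax":0,"ay":0,"az":0,"grip":255},
  {"tx":0,"ty":0,"tz":0,"ax":0,"ay":0,"az":0,"grip":255},
  {"tx":0,"ty":0,"tz":0,"ax":0,"ay":0,"az":0,"grip":255},
], squeeze=20)

```text
t: 3.6
tool_pos: [0.5533, 0.1287, 0.023]
orientation: [0.0, 3.141, 0.0]
force: [-0.2, 0.1, -0.6]
opening: 0.0578
```

```bash
python3 w.py w4
```

```text
3.6 [0.5533 0.1287 0.023 ] [[-1.0, 0.0, 0.0005], [0.0, 1.0, 0.0001], [-0.0005, 0.0001, -1.0]] [-0.1885  0.1101 -0.5685] 0.05779532504211772 tcp px [382.5846 388.0614]
```

View pics/w4.png

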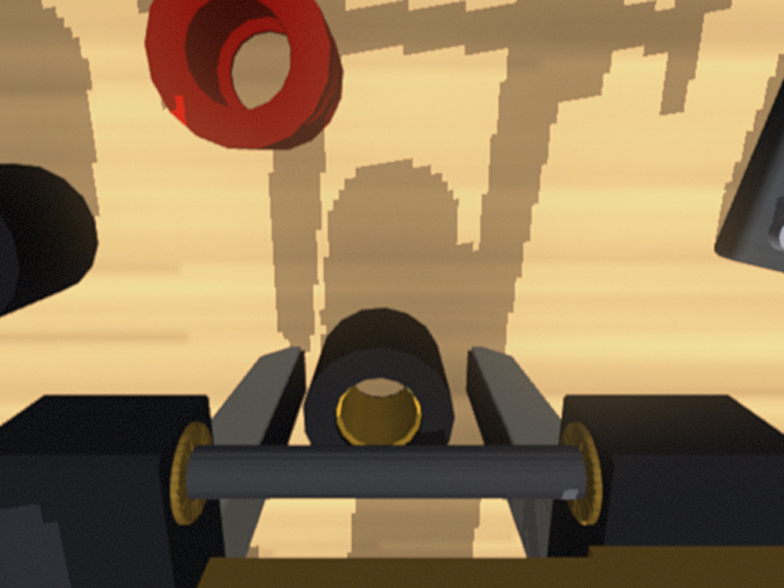

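The roller sits centred between the pads and the fingers are still closing. Finish the grip and lift.

Call:
step_arm([
  {"tx":0,"ty":0,"tz":0,"ax":0,"ay":0,"az":0,"grip":255},
  {"tx":0,"ty":0,"tz":0,"ax":0,"ay":0,"az":0,"grip":255},
  {"tx":0,"ty":0,"tz":0,"ax":0,"ay":0,"az":0,"grip":255},
  {"tx":0,"ty":0,"tz":-10,"ax":0,"ay":0,"az":0,"grip":255},
  {"tx":0,"ty":0,"tz":-30,"ax":0,"ay":0,"az":0,"grip":255},
  {"tx":0,"ty":0,"tz":-40,"ax":0,"ay":0,"az":0,"grip":255},
  {"tx":0,"ty":0,"tz":-40,"ax":0,"ay":0,"az":0,"grip":255},
])

```text
t: 4.35
tool_pos: [0.5521, 0.1289, 0.1436]
orientation: [0.0, -3.14, -0.0]
force: [1.5, 0.1, -2.6]
opening: 0.0452
```

```bash
python3 w.py w5
```

```text
4.35 [0.5521 0.1289 0.1436] [[-1.0, -0.0003, -0.0019], [-0.0003, 1.0, 0.0], [0.0019, 0.0, -1.0]] [ 1.5494  0.1182 -2.5881] 0.045179263345441624 tcp px [382.6303 387.9365]
```

View pics/w5.png

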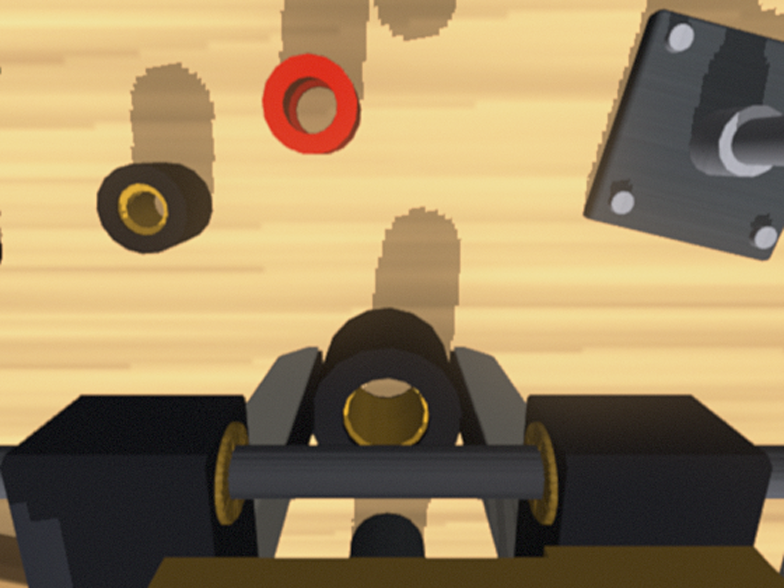

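```bash
python3 - <<'E'
from h import *
import pickle,cv2
np.set_printoptions(precision=4,suppress=True)
s,c=pickle.load(open('w5.pkl','rb'))
cv2.imwrite('pics/w5z.png',cv2.resize(c['frame'][215:325,215:340],None,fx=6,fy=5.4,interpolation=cv2.INTER_CUBIC))
p=s['tool_pos'];z=p[2]+.017
th=np.linspace(0,2*np.pi,200)
for ox in(-.002,0,.002,.004):
  e=np.array([proj(c,[p[0]+ox+.013*np.cos(t),p[1]+.013*np.sin(t),z]) for t in th])
  e2=np.array([proj(c,[p[0]+ox+.023*np.cos(t),p[1]+.023*np.sin(t),z]) for t in th])
  f=lambda e:(((e[:,0].min()-215)*6,(e[:,0].max()-215)*6,(e[:,1].min()-215)*5.4,(e[:,1].max()-215)*5.4))
  print(ox,np.round(f(e)),np.round(f(e2)))
E
```

```text
-0.002 [161. 536. 254. 559.] [ 17. 680. 129. 669.]
0 [162. 535. 279. 581.] [ 18. 679. 155. 690.]
0.002 [163. 534. 303. 603.] [ 19. 677. 180. 712.]
0.004 [163. 534. 327. 625.] [ 21. 676. 205. 733.]
```

View pics/w5z.png

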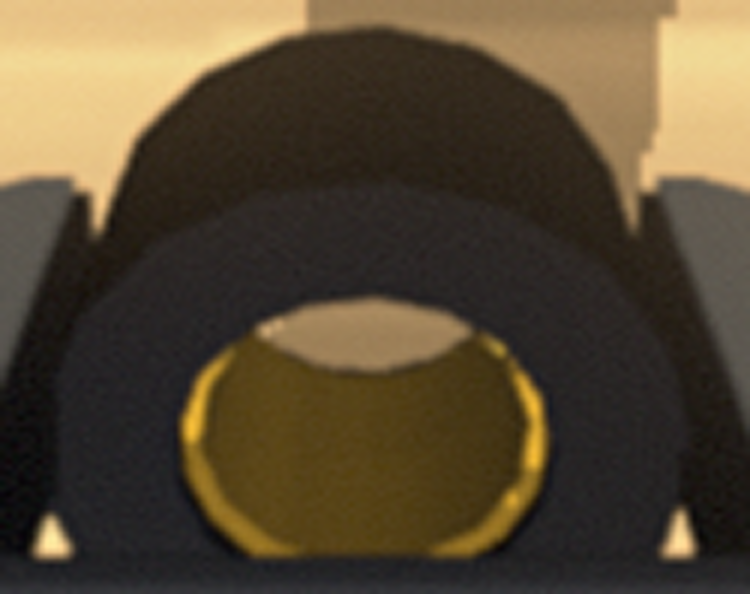

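The roller is held, with its lip ellipse at crop x 182–546 and top at 300. Against the TCP it appears about 2 mm further in x and 1 mm in y, part of which is camera bias. I'll carry it over the pin and compare roller and pin in the same pictures.

Call:
step_arm([
  {"tx":13.7,"ty":30,"tz":0,"ax":0,"ay":0,"az":0,"grip":255},
  {"tx":13.7,"ty":30,"tz":0,"ax":0,"ay":0,"az":0,"grip":255},
  {"tx":13.7,"ty":30,"tz":0,"ax":0,"ay":0,"az":0,"grip":255},
  {"tx":13.7,"ty":30,"tz":0,"ax":0,"ay":0,"az":0,"grip":255},
  {"tx":13.7,"ty":30,"tz":0,"ax":0,"ay":0,"az":0,"grip":255},
  {"tx":13.7,"ty":30,"tz":0,"ax":0,"ay":0,"az":0,"grip":255},
  {"tx":0,"ty":0,"tz":10,"ax":0,"ay":0,"az":0,"grip":255},
  {"tx":0,"ty":0,"tz":10,"ax":0,"ay":0,"az":0,"grip":255},
  {"tx":0,"ty":0,"tz":0,"ax":0,"ay":0,"az":0,"grip":255},
  {"tx":0,"ty":0,"tz":0,"ax":0,"ay":0,"az":0,"grip":255},
])

```text
t: 5.4
tool_pos: [0.4708, 0.3075, 0.1219]
orientation: [-0.002, -3.14, 0.001]
force: [-0.1, 0.4, -2.7]
opening: 0.0453
```

```bash
python3 w.py s6 scene; python3 w.py d6 side; python3 w.py w6; python3 - <<'E'
import cv2,pickle
f=pickle.load(open('s6.pkl','rb'))[1]['frame'];cv2.imwrite('pics/s6z.png',cv2.resize(f[195:295,395:500],None,fx=5.8,fy=5.8,interpolation=cv2.INTER_CUBIC))
f=pickle.load(open('d6.pkl','rb'))[1]['frame'];cv2.imwrite('pics/d6z.png',cv2.resize(f[255:355,295:400],None,fx=5.8,fy=5.8,interpolation=cv2.INTER_CUBIC))
E
```

```text
5.4 [0.4708 0.3075 0.1219] [[-1.0, 0.0011, -0.0013], [0.0011, 1.0, -0.0009], [0.0013, -0.001, -1.0]] [-0.0975  0.4007 -2.7304] 0.04532548965267446 tcp px [635.0977 328.3099]
5.45 [0.4712 0.3077 0.1225] [[-1.0, 0.0012, -0.0004], [0.0012, 1.0, -0.0004], [0.0004, -0.0004, -1.0]] [-0.2234  0.0358 -1.6142] 0.04506532910516754 tcp px [491.0502 386.5308]
5.5 [0.4714 0.3079 0.1228] [[-1.0, 0.0012, 0.0002], [0.0012, 1.0, -0.0001], [-0.0002, -0.0001, -1.0]] [-0.1689 -0.1944 -1.519 ] 0.045346199619691725 tcp px [382.5072 387.944 ]
```

View pics/s6z.png

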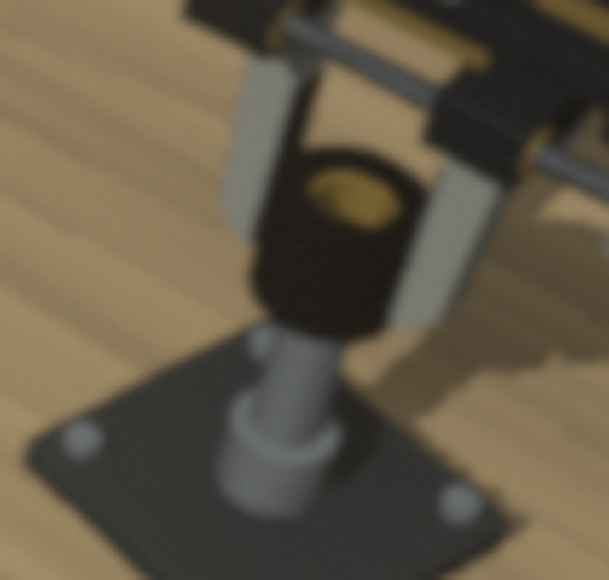

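View pics/d6z.png

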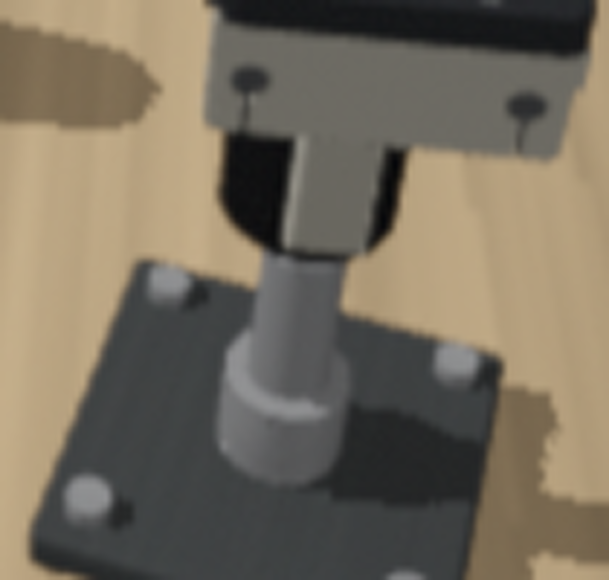

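View pics/w6.png

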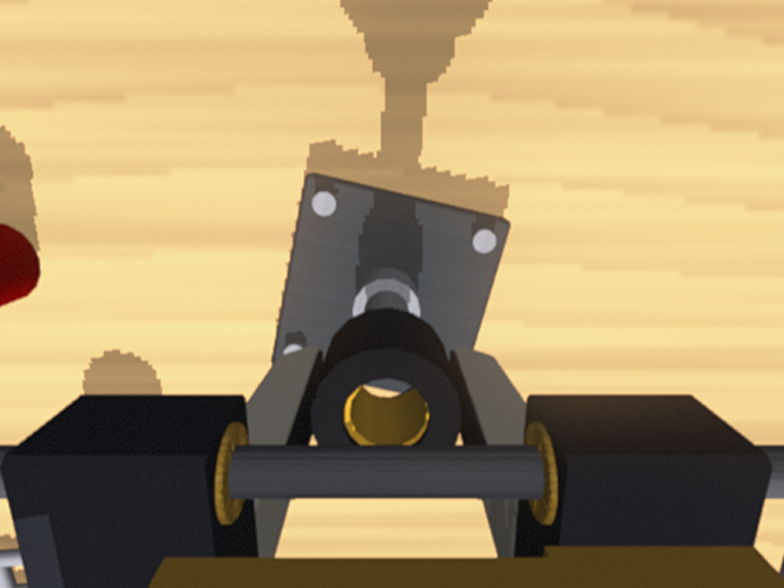

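```bash
python3 - <<'E'
from h import *
import pickle
np.set_printoptions(precision=4,suppress=True)
s,c=pickle.load(open('s6.pkl','rb'));s2,d=pickle.load(open('d6.pkl','rb'))
Z=lambda u,v:(395+(u+.5)/5.8-.5,195+(v+.5)/5.8-.5)
print('TCP',s['tool_pos'])
print('roller top scene',ray(c,Z(355,197),.139), 'outer',ray(c,Z(343,206),.139))
print('tip scene',ray(c,(449.9,250.3),.088))
# predicted outlines for overlay with roller at TCP, gauge from scene
import cv2
def circ(c,x,y,z,r): return np.array([proj(c,[x+r*np.cos(t),y+r*np.sin(t),z]) for t in np.linspace(0,2*np.pi,60)])
for nm,cc,st,o,gx in(('s',c,s,(395,195),(.4741,.3098)),('d',d,s2,(295,255),(.4722,.3119))):
  im=cv2.resize(cc['frame'][o[1]:o[1]+100,o[0]:o[0]+105],None,fx=5.8,fy=5.8,interpolation=cv2.INTER_CUBIC)
  im=cv2.convertScaleAbs(im,alpha=1.6)
  p=st['tool_pos']
  for x,y,z,r,col in((p[0],p[1],p[2]-.023,.023,(0,0,255)),(p[0],p[1],p[2]+.017,.023,(0,0,255)),(p[0],p[1],p[2]+.017,.013,(0,0,255)),(*gx,.088,.011,(0,255,0)),(*gx,.04,.011,(0,255,0)),(*gx,.04,.017,(0,255,0)),(*gx,.014,.017,(0,255,0))):
    q=((circ(cc,x,y,z,r)-np.array(o)+.5)*5.8-.5)
    cv2.polylines(im,[q.round().astype(int)],True,col,1)
  cv2.imwrite(f'pics/{nm}6o.png',im)
E
```

```text
TCP [0.4708 0.3075 0.1219]
roller top scene [0.4738 0.309  0.139 ] outer [0.4798 0.3085 0.139 ]
tip scene [0.4745 0.311  0.088 ]
```

View pics/s6o.png

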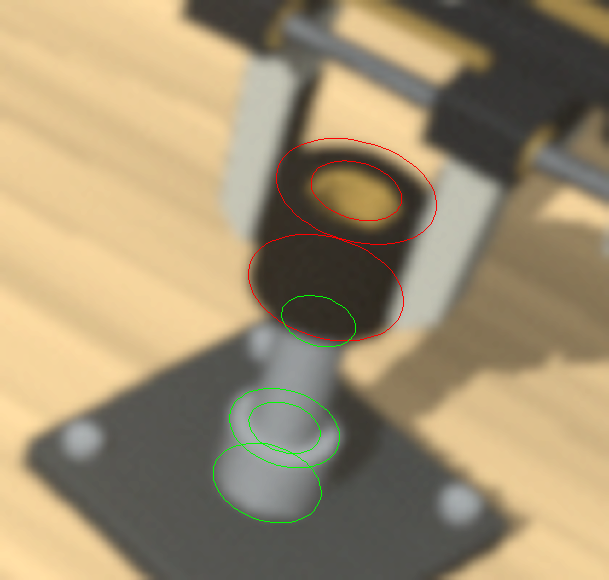

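View pics/d6o.png

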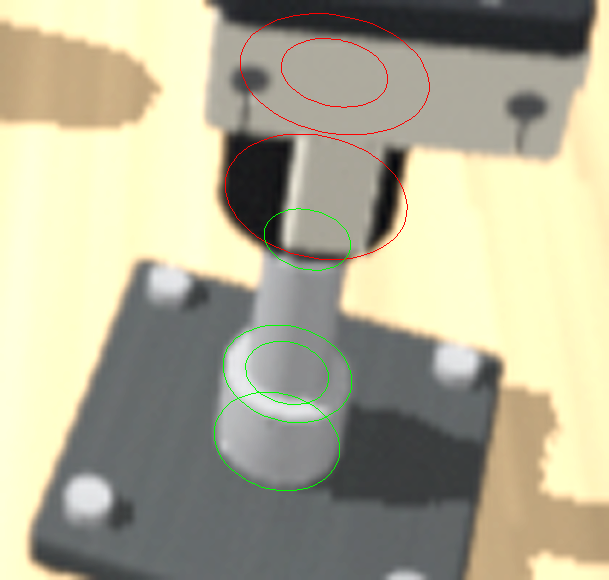

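Pin and roller axes agree within about 1–2 mm: scene suggests +0.7/+2 mm and side +0.5 mm in x. I'll shift slightly and lower gently with a light grip, watching the force.

Call:
step_arm([
  {"tx":-0.6,"ty":1.2,"tz":0,"ax":0,"ay":0,"az":0,"grip":255},
  {"tx":0,"ty":0,"tz":3,"ax":0,"ay":0,"az":0,"grip":255},
  {"tx":0,"ty":0,"tz":3,"ax":0,"ay":0,"az":0,"grip":255},
  {"tx":0,"ty":0,"tz":2,"ax":0,"ay":0,"az":0,"grip":255},
  {"tx":0,"ty":0,"tz":1,"ax":0,"ay":0,"az":0,"grip":255},
  {"tx":0,"ty":0,"tz":1,"ax":0,"ay":0,"az":0,"grip":255},
  {"tx":0,"ty":0,"tz":1,"ax":0,"ay":0,"az":0,"grip":255},
  {"tx":0,"ty":0,"tz":1,"ax":0,"ay":0,"az":0,"grip":255},
  {"tx":0,"ty":0,"tz":0,"ax":0,"ay":0,"az":0,"grip":255},
], squeeze=15)

```text
t: 6.45
tool_pos: [0.4713, 0.3099, 0.1105]
orientation: [0.0, -3.141, 0.0]
force: [-1.0, -0.3, -1.7]
opening: 0.045
```

Call:
step_arm([
  {"tx":0,"ty":0,"tz":1,"ax":0,"ay":0,"az":0,"grip":255},
  {"tx":0,"ty":0,"tz":1,"ax":0,"ay":0,"az":0,"grip":255},
  {"tx":0,"ty":0,"tz":0,"ax":0,"ay":0,"az":0,"grip":255},
])

```text
t: 6.75
tool_pos: [0.4712, 0.3099, 0.1084]
orientation: [0.0, -3.141, 0.0]
force: [0.1, 0.1, -2.1]
opening: 0.0449
```

Call:
step_arm([
  {"tx":0,"ty":0,"tz":1,"ax":0,"ay":0,"az":0,"grip":255},
  {"tx":0,"ty":0,"tz":1,"ax":0,"ay":0,"az":0,"grip":255},
  {"tx":0,"ty":0,"tz":1,"ax":0,"ay":0,"az":0,"grip":255},
  {"tx":0,"ty":0,"tz":0,"ax":0,"ay":0,"az":0,"grip":255},
])

```text
t: 7.15
tool_pos: [0.4717, 0.3101, 0.1064]
orientation: [-0.0, 3.141, 0.001]
force: [-2.9, -0.6, 3.5]
opening: 0.0452
```

Contact: the lip has passed over the tip (4.6 mm down), and the force of −2.9 N in x says the roller is too far in +x. Ease it that way.

Call:
step_arm([
  {"tx":0.5,"ty":-0.1,"tz":0,"ax":0,"ay":0,"az":0,"grip":255},
  {"tx":0.5,"ty":-0.1,"tz":0,"ax":0,"ay":0,"az":0,"grip":255},
  {"tx":0,"ty":0,"tz":0,"ax":0,"ay":0,"az":0,"grip":255},
])

```text
t: 7.45
tool_pos: [0.4712, 0.3101, 0.1064]
orientation: [-0.0, 3.14, 0.001]
force: [1.3, 0.3, 4.9]
opening: 0.0451
```

Call:
step_arm([
  {"tx":0.5,"ty":0,"tz":0,"ax":0,"ay":0,"az":0,"grip":255},
  {"tx":0.5,"ty":0,"tz":0,"ax":0,"ay":0,"az":0,"grip":255},
  {"tx":0,"ty":0,"tz":0,"ax":0,"ay":0,"az":0,"grip":255},
])

```text
t: 7.75
tool_pos: [0.4695, 0.3098, 0.1057]
orientation: [-0.0, 3.141, 0.0]
force: [-0.0, -0.3, -2.4]
opening: 0.0451
```

```bash
python3 w.py w7; python3 w.py s7 scene;python3 w.py d7 side;  python3 - <<'E'
import cv2,pickle
f=pickle.load(open('s7.pkl','rb'))[1]['frame'];cv2.imwrite('pics/s7z.png',cv2.resize(f[195:295,395:500],None,fx=5.8,fy=5.8,interpolation=cv2.INTER_CUBIC))
f=pickle.load(open('d7.pkl','rb'))[1]['frame'];cv2.imwrite('pics/d7z.png',cv2.resize(f[255:355,295:400],None,fx=5.8,fy=5.8,interpolation=cv2.INTER_CUBIC))
E
```

```text
7.75 [0.4695 0.3098 0.1057] [[-1.0, -0.0002, 0.0002], [-0.0002, 1.0, 0.0002], [-0.0002, 0.0002, -1.0]] [-0.0408 -0.308  -2.3661] 0.045138021806822616 tcp px [382.5927 387.9429]
7.8 [0.4689 0.3095 0.105 ] [[-1.0, -0.0002, -0.0012], [-0.0002, 1.0, -0.0005], [0.0012, -0.0005, -1.0]] [ 0.5156 -0.3774 -2.7948] 0.045137164578064465 tcp px [634.2227 338.0548]
7.85 [0.4686 0.3093 0.1046] [[-1.0, -0.0002, -0.002], [-0.0002, 1.0, -0.0011], [0.002, -0.0011, -1.0]] [ 0.1401 -0.9415 -2.2283] 0.04527328233884465 tcp px [491.694  400.8772]
```

View pics/w7.png

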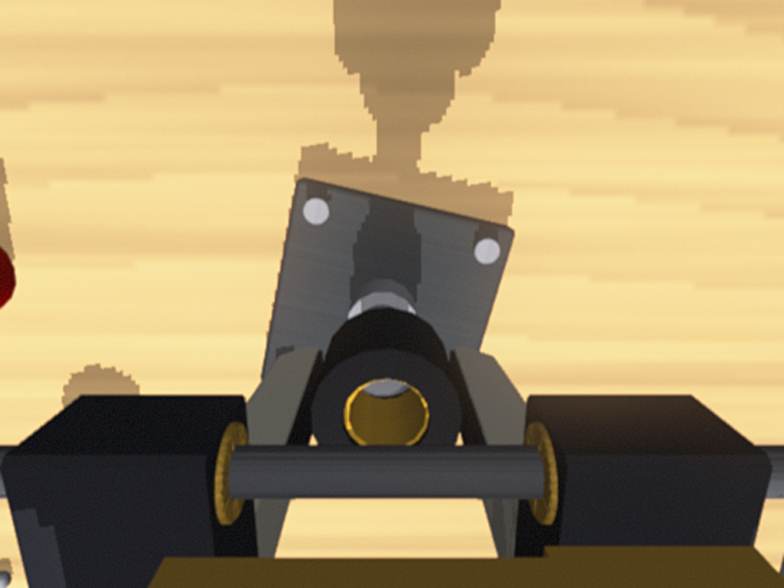

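View pics/s7z.png

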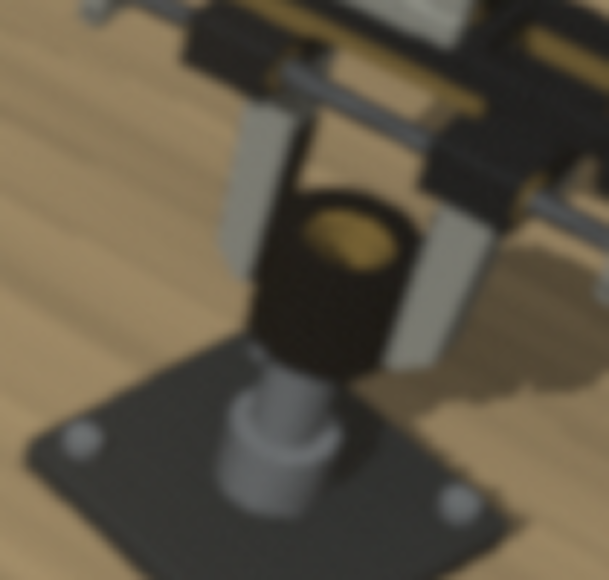

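View pics/d7z.png

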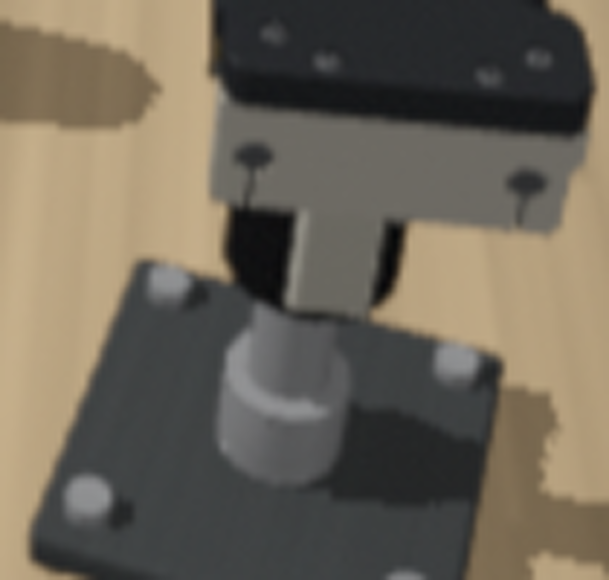

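The load has vanished (−2.4 N is the roller's weight), so the bush has found the pin at x≈0.469. Continue down.

Call:
step_arm([
  {"tx":0,"ty":0,"tz":1,"ax":0,"ay":0,"az":0,"grip":255},
  {"tx":0,"ty":0,"tz":1,"ax":0,"ay":0,"az":0,"grip":255},
  {"tx":0,"ty":0,"tz":1.5,"ax":0,"ay":0,"az":0,"grip":255},
  {"tx":0,"ty":0,"tz":1.5,"ax":0,"ay":0,"az":0,"grip":255},
  {"tx":0,"ty":0,"tz":0,"ax":0,"ay":0,"az":0,"grip":255},
])

```text
t: 8.4
tool_pos: [0.4691, 0.3096, 0.1001]
orientation: [0.0, -3.141, 0.001]
force: [-0.5, -0.5, -2.5]
opening: 0.0451
```

Free sliding. TCP should end near 0.063.

Call:
step_arm([
  {"tx":0,"ty":0,"tz":2,"ax":0,"ay":0,"az":0,"grip":255},
  {"tx":0,"ty":0,"tz":2,"ax":0,"ay":0,"az":0,"grip":255},
  {"tx":0,"ty":0,"tz":2,"ax":0,"ay":0,"az":0,"grip":255},
  {"tx":0,"ty":0,"tz":2,"ax":0,"ay":0,"az":0,"grip":255},
  {"tx":0,"ty":0,"tz":2,"ax":0,"ay":0,"az":0,"grip":255},
  {"tx":0,"ty":0,"tz":2,"ax":0,"ay":0,"az":0,"grip":255},
])

```text
t: 9.0
tool_pos: [0.4694, 0.3097, 0.0884]
orientation: [0.0, -3.142, 0.0]
force: [-0.0, 0.4, -1.9]
opening: 0.0451
```

Call:
step_arm([
  {"tx":0,"ty":0,"tz":3,"ax":0,"ay":0,"az":0,"grip":255},
  {"tx":0,"ty":0,"tz":3,"ax":0,"ay":0,"az":0,"grip":255},
  {"tx":0,"ty":0,"tz":3,"ax":0,"ay":0,"az":0,"grip":255},
  {"tx":0,"ty":0,"tz":3,"ax":0,"ay":0,"az":0,"grip":255},
  {"tx":0,"ty":0,"tz":3,"ax":0,"ay":0,"az":0,"grip":255},
  {"tx":0,"ty":0,"tz":3,"ax":0,"ay":0,"az":0,"grip":255},
  {"tx":0,"ty":0,"tz":3,"ax":0,"ay":0,"az":0,"grip":255},
  {"tx":0,"ty":0,"tz":0,"ax":0,"ay":0,"az":0,"grip":255},
])

```text
t: 9.8
tool_pos: [0.4691, 0.3096, 0.067]
orientation: [0.0, -3.141, 0.001]
force: [-0.3, 0.7, -2.3]
opening: 0.0451
```

Call:
step_arm([
  {"tx":0,"ty":0,"tz":1,"ax":0,"ay":0,"az":0,"grip":255},
  {"tx":0,"ty":0,"tz":1,"ax":0,"ay":0,"az":0,"grip":255},
  {"tx":0,"ty":0,"tz":1,"ax":0,"ay":0,"az":0,"grip":255},
  {"tx":0,"ty":0,"tz":0,"ax":0,"ay":0,"az":0,"grip":255},
  {"tx":0,"ty":0,"tz":0,"ax":0,"ay":0,"az":0,"grip":255},
])

```text
t: 10.3
tool_pos: [0.4694, 0.3098, 0.0646]
orientation: [0.0, -3.141, 0.0]
force: [0.3, -0.6, -2.9]
opening: 0.0452
```

Call:
step_arm([
  {"tx":0,"ty":0,"tz":0.7,"ax":0,"ay":0,"az":0,"grip":255},
  {"tx":0,"ty":0,"tz":0.7,"ax":0,"ay":0,"az":0,"grip":255},
  {"tx":0,"ty":0,"tz":0.7,"ax":0,"ay":0,"az":0,"grip":255},
  {"tx":0,"ty":0,"tz":0,"ax":0,"ay":0,"az":0,"grip":255},
])

```text
t: 10.7
tool_pos: [0.4695, 0.3098, 0.0627]
orientation: [-0.0, 3.141, 0.0]
force: [-0.5, -1.0, 0.1]
opening: 0.0452
```

Seat reached at TCP z 0.063, with the weight now carried by the gauge. Release and go straight up.

Call:
step_arm([
  {"tx":0,"ty":0,"tz":0,"ax":0,"ay":0,"az":0,"grip":80},
  {"tx":0,"ty":0,"tz":0,"ax":0,"ay":0,"az":0,"grip":80},
  {"tx":0,"ty":0,"tz":0,"ax":0,"ay":0,"az":0,"grip":60},
  {"tx":0,"ty":0,"tz":0,"ax":0,"ay":0,"az":0,"grip":30},
  {"tx":0,"ty":0,"tz":-10,"ax":0,"ay":0,"az":0,"grip":0},
  {"tx":0,"ty":0,"tz":-20,"ax":0,"ay":0,"az":0,"grip":0},
  {"tx":0,"ty":0,"tz":-35,"ax":0,"ay":0,"az":0,"grip":0},
  {"tx":0,"ty":0,"tz":-35,"ax":0,"ay":0,"az":0,"grip":0},
  {"tx":0,"ty":0,"tz":0,"ax":0,"ay":0,"az":0,"grip":0},
])

```text
t: 11.6
tool_pos: [0.4727, 0.3116, 0.1698]
orientation: [-0.0, 3.132, 0.008]
force: [0.5, -0.5, 0.4]
opening: 0.0929
```

```bash
python3 w.py w8; python3 w.py d8 side
```

```text
11.6 [0.4727 0.3116 0.1698] [[-1.0, -0.0003, 0.0092], [-0.0002, 1.0, 0.005], [-0.0092, 0.005, -0.9999]] [ 0.5297 -0.5071  0.4278] 0.0929152410604958 tcp px [382.6101 388.048 ]
11.65 [0.4716 0.3109 0.1668] [[-1.0, -0.0002, 0.0062], [-0.0002, 1.0, 0.0033], [-0.0062, 0.0033, -1.0]] [ 0.5717 -0.5324 -2.0356] 0.09289173583147738 tcp px [496.0315 354.1184]
```

View pics/w8.png

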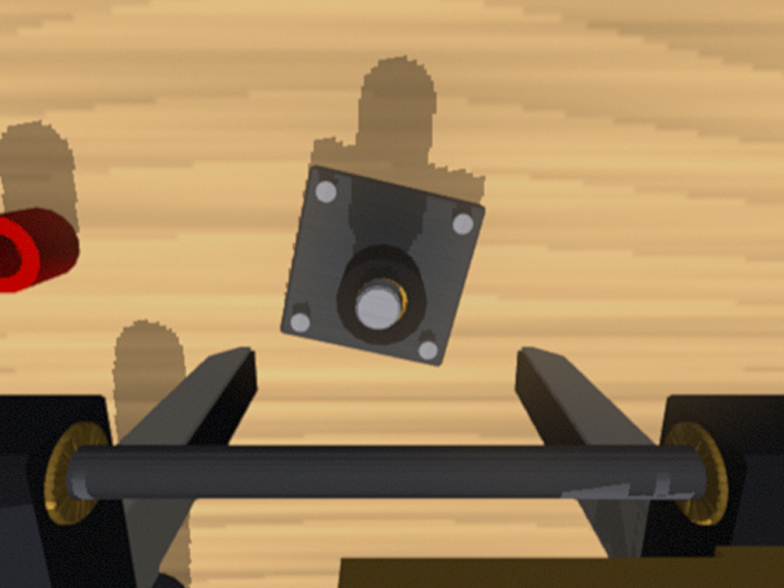

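View pics/d8.png

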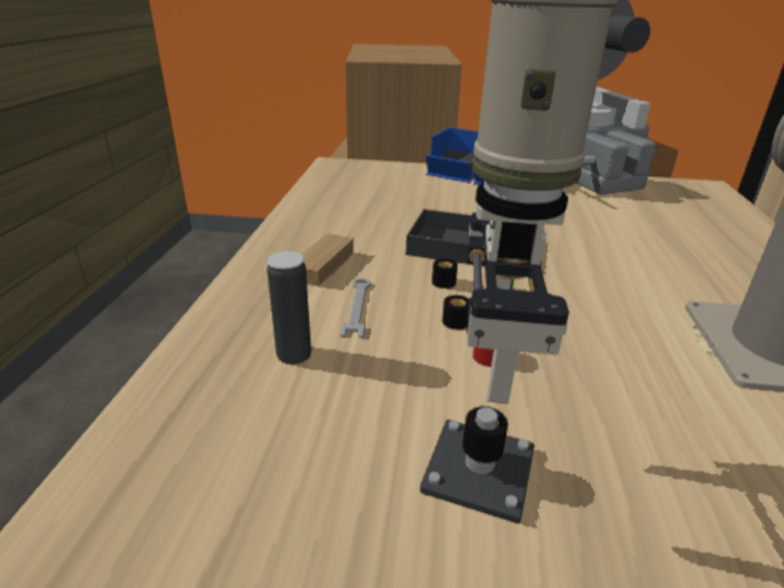

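C is home at (380,305): the pin tip protrudes above it in both views. Now B.

Call:
step_arm([
  {"tx":-4,"ty":-33.5,"tz":0,"ax":0,"ay":0,"az":0,"grip":0},
  {"tx":-4,"ty":-33.5,"tz":0,"ax":0,"ay":0,"az":0,"grip":0},
  {"tx":-4,"ty":-33.5,"tz":0,"ax":0,"ay":0,"az":0,"grip":0},
  {"tx":-4,"ty":-33.5,"tz":0,"ax":0,"ay":0,"az":0,"grip":0},
  {"tx":-4,"ty":-33.5,"tz":0,"ax":0,"ay":0,"az":0,"grip":0},
  {"tx":-4,"ty":-33.5,"tz":0,"ax":0,"ay":0,"az":0,"grip":0},
  {"tx":-4,"ty":-33.5,"tz":0,"ax":0,"ay":0,"az":0,"grip":0},
  {"tx":-4,"ty":-33.5,"tz":10,"ax":0,"ay":0,"az":0,"grip":0},
  {"tx":-3,"ty":-34,"tz":20,"ax":0,"ay":0,"az":0,"grip":0},
  {"tx":0,"ty":0,"tz":0,"ax":0,"ay":0,"az":0,"grip":0},
  {"tx":0,"ty":0,"tz":0,"ax":0,"ay":0,"az":0,"grip":0},
])

```text
t: 12.8
tool_pos: [0.503, 0.0074, 0.1307]
orientation: [-0.003, -3.138, -0.001]
force: [-1.0, 0.2, 0.2]
opening: 0.0931
```

```bash
python3 w.py w9
```

```text
12.8 [0.503  0.0074 0.1307] [[-1.0, 0.0019, -0.0038], [0.0019, 1.0, 0.0007], [0.0038, 0.0007, -1.0]] [-0.9521  0.2384  0.2448] 0.09311919601578136 tcp px [382.588  387.9132]
```

View pics/w9.png

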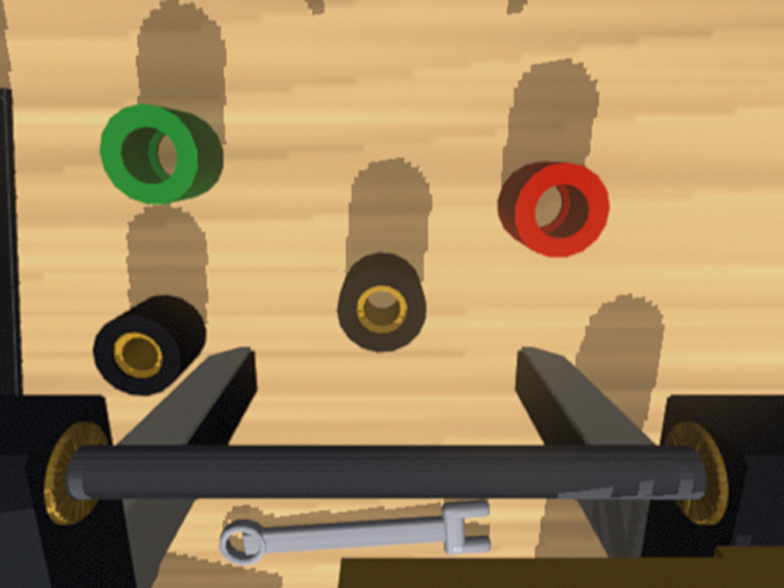

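B at (382,309) is centred under the tool and has a thick ring. A at (137,353) has one too, while green and red are elsewhere. Descend and grip.

Call:
step_arm([
  {"tx":0,"ty":-1,"tz":30,"ax":0,"ay":0,"az":0,"grip":0},
  {"tx":0,"ty":0,"tz":30,"ax":0,"ay":0,"az":0,"grip":0},
  {"tx":0,"ty":0,"tz":30,"ax":0,"ay":0,"az":0,"grip":60},
  {"tx":0,"ty":0,"tz":20,"ax":0,"ay":0,"az":0,"grip":90},
  {"tx":0,"ty":0,"tz":0,"ax":0,"ay":0,"az":0,"grip":255},
  {"tx":0,"ty":0,"tz":0,"ax":0,"ay":0,"az":0,"grip":255},
  {"tx":0,"ty":0,"tz":0,"ax":0,"ay":0,"az":0,"grip":255},
  {"tx":0,"ty":0,"tz":0,"ax":0,"ay":0,"az":0,"grip":255},
  {"tx":0,"ty":0,"tz":0,"ax":0,"ay":0,"az":0,"grip":255},
  {"tx":0,"ty":0,"tz":0,"ax":0,"ay":0,"az":0,"grip":255},
  {"tx":0,"ty":0,"tz":0,"ax":0,"ay":0,"az":0,"grip":255},
], squeeze=20)

```text
t: 13.95
tool_pos: [0.5059, 0.0067, 0.0242]
orientation: [-0.0, 3.139, -0.0]
force: [-0.5, 0.5, 6.7]
opening: 0.0465
```

Call:
step_arm([
  {"tx":0,"ty":0,"tz":0,"ax":0,"ay":0,"az":0,"grip":255},
  {"tx":0,"ty":0,"tz":0,"ax":0,"ay":0,"az":0,"grip":255},
])

```text
t: 14.15
tool_pos: [0.5059, 0.0067, 0.0242]
orientation: [0.0, 3.139, 0.0]
force: [-1.4, 0.5, 7.1]
opening: 0.0464
```

```bash
python3 w.py w10
```

```text
14.15 [0.5059 0.0067 0.0242] [[-1.0, 0.0001, 0.0028], [0.0001, 1.0, 0.0], [-0.0028, 0.0, -1.0]] [-1.3911  0.5066  7.1188] 0.04637002776856828 tcp px [382.5553 387.9493]
```

View pics/w10.png

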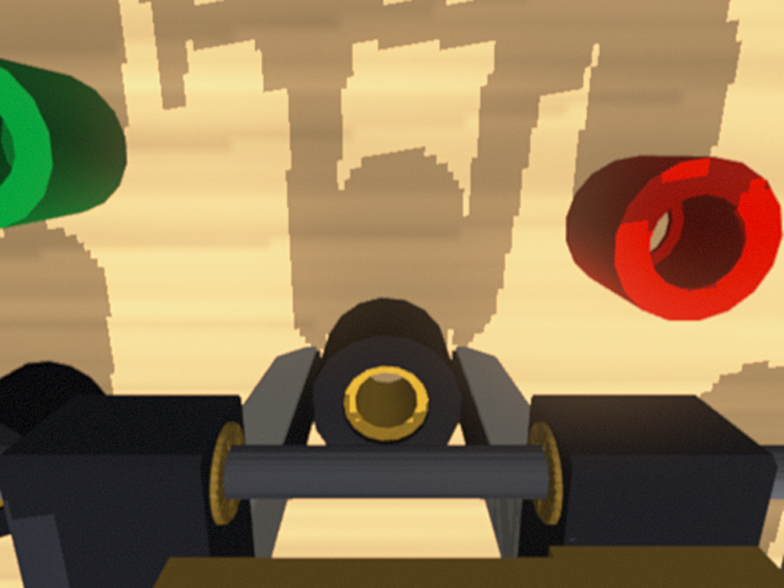

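B is gripped with a clearly narrow bore, and the small upward load came from gripping while settling. Lift it and carry it over the tray's near-robot half.

Call:
step_arm([
  {"tx":0,"ty":0,"tz":-20,"ax":0,"ay":0,"az":0,"grip":255},
  {"tx":0,"ty":0,"tz":-40,"ax":0,"ay":0,"az":0,"grip":255},
  {"tx":0,"ty":0,"tz":-40,"ax":0,"ay":0,"az":0,"grip":255},
  {"tx":6,"ty":-29,"tz":0,"ax":0,"ay":0,"az":0,"grip":255},
  {"tx":6,"ty":-29,"tz":0,"ax":0,"ay":0,"az":0,"grip":255},
  {"tx":6,"ty":-29,"tz":0,"ax":0,"ay":0,"az":0,"grip":255},
  {"tx":6,"ty":-29,"tz":0,"ax":0,"ay":0,"az":0,"grip":255},
  {"tx":6,"ty":-29,"tz":0,"ax":0,"ay":0,"az":0,"grip":255},
  {"tx":6,"ty":-29,"tz":0,"ax":0,"ay":0,"az":0,"grip":255},
  {"tx":6,"ty":-29,"tz":0,"ax":0,"ay":0,"az":0,"grip":255},
  {"tx":6,"ty":-29,"tz":0,"ax":0,"ay":0,"az":0,"grip":255},
  {"tx":6,"ty":-30,"tz":0,"ax":0,"ay":0,"az":0,"grip":255},
  {"tx":0,"ty":0,"tz":0,"ax":0,"ay":0,"az":0,"grip":255},
  {"tx":0,"ty":0,"tz":0,"ax":0,"ay":0,"az":0,"grip":255},
])

```text
t: 15.6
tool_pos: [0.4502, -0.2556, 0.1225]
orientation: [-0.003, -3.141, -0.001]
force: [-0.1, -0.0, -0.9]
opening: 0.0466
```

```bash
python3 w.py w11; python3 w.py s11 scene
```

```text
15.6 [ 0.4502 -0.2556  0.1225] [[-1.0, 0.0017, -0.0001], [0.0017, 1.0, 0.0005], [0.0001, 0.0005, -1.0]] [-0.1302 -0.0387 -0.9007] 0.04656342858302833 tcp px [382.5699 388.0235]
15.65 [ 0.4504 -0.2549  0.1224] [[-1.0, 0.0005, -0.0003], [0.0005, 1.0, 0.0007], [0.0003, 0.0007, -1.0]] [ 0.8358 -0.4449 -1.804 ] 0.04634356303516628 tcp px [343.7174 157.6613]
```

View pics/w11.png

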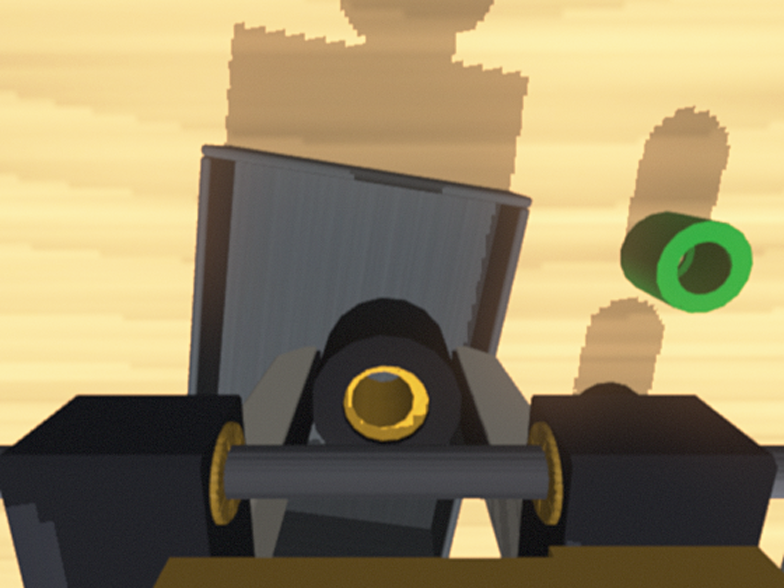

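View pics/s11.png

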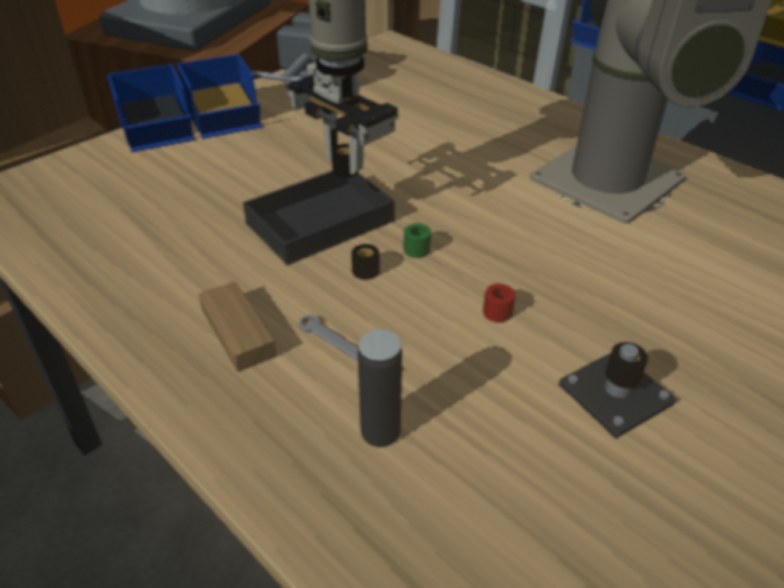

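```bash
python3 - <<'E'
from h import *
import pickle
np.set_printoptions(precision=4,suppress=True)
s,c=pickle.load(open('w11.pkl','rb'))
for p in((205,149),(530,197),(190,390),(497,355)): print(ray(c,(p[0]/1.4,p[1]/1.4),.045))
E
```

```text
[ 0.3733 -0.3337  0.045 ]
[ 0.3942 -0.1895  0.045 ]
[ 0.4893 -0.3525  0.045 ]
[ 0.4706 -0.1998  0.045 ]
```

Call:
step_arm([
  {"tx":0,"ty":-12,"tz":10,"ax":0,"ay":0,"az":0,"grip":255},
  {"tx":0,"ty":0,"tz":25,"ax":0,"ay":0,"az":0,"grip":255},
  {"tx":0,"ty":0,"tz":25,"ax":0,"ay":0,"az":0,"grip":255},
  {"tx":0,"ty":0,"tz":15,"ax":0,"ay":0,"az":0,"grip":255},
  {"tx":0,"ty":0,"tz":8,"ax":0,"ay":0,"az":0,"grip":255},
  {"tx":0,"ty":0,"tz":4,"ax":0,"ay":0,"az":0,"grip":255},
  {"tx":0,"ty":0,"tz":2,"ax":0,"ay":0,"az":0,"grip":255},
  {"tx":0,"ty":0,"tz":0,"ax":0,"ay":0,"az":0,"grip":255},
])

```text
t: 16.5
tool_pos: [0.4511, -0.2676, 0.0342]
orientation: [-0.001, 3.141, -0.001]
force: [-0.1, -0.4, -2.2]
opening: 0.0461
```

Call:
step_arm([
  {"tx":0,"ty":0,"tz":2,"ax":0,"ay":0,"az":0,"grip":255},
  {"tx":0,"ty":0,"tz":1.5,"ax":0,"ay":0,"az":0,"grip":255},
  {"tx":0,"ty":0,"tz":0,"ax":0,"ay":0,"az":0,"grip":255},
  {"tx":0,"ty":0,"tz":0,"ax":0,"ay":0,"az":0,"grip":255},
])

```text
t: 16.9
tool_pos: [0.4506, -0.2673, 0.0302]
orientation: [-0.0, 3.141, -0.0]
force: [-0.2, -0.3, -1.5]
opening: 0.0465
```

Just above the floor. Release within the tray, lift, and move to above A.

Call:
step_arm([
  {"tx":0,"ty":0,"tz":0,"ax":0,"ay":0,"az":0,"grip":90},
  {"tx":0,"ty":0,"tz":0,"ax":0,"ay":0,"az":0,"grip":80},
  {"tx":0,"ty":0,"tz":0,"ax":0,"ay":0,"az":0,"grip":75},
  {"tx":0,"ty":0,"tz":-15,"ax":0,"ay":0,"az":0,"grip":75},
  {"tx":0,"ty":0,"tz":-30,"ax":0,"ay":0,"az":0,"grip":75},
  {"tx":0,"ty":0,"tz":-30,"ax":0,"ay":0,"az":0,"grip":75},
  {"tx":0,"ty":0,"tz":-27,"ax":0,"ay":0,"az":0,"grip":70},
  {"tx":-16,"ty":30,"tz":0,"ax":0,"ay":0,"az":0,"grip":70},
  {"tx":-16,"ty":30,"tz":0,"ax":0,"ay":0,"az":0,"grip":70},
  {"tx":-16,"ty":30,"tz":0,"ax":0,"ay":0,"az":0,"grip":70},
  {"tx":-16,"ty":30,"tz":0,"ax":0,"ay":0,"az":0,"grip":70},
  {"tx":-16,"ty":30,"tz":0,"ax":0,"ay":0,"az":0,"grip":70},
  {"tx":0,"ty":0,"tz":0,"ax":0,"ay":0,"az":0,"grip":60},
  {"tx":0,"ty":0,"tz":0,"ax":0,"ay":0,"az":0,"grip":60},
])

```text
t: 18.3
tool_pos: [0.5309, -0.1168, 0.133]
orientation: [-0.003, 3.141, -0.001]
force: [0.1, -0.5, 0.3]
opening: 0.0708
```

```bash
python3 w.py w12
```

```text
18.3 [ 0.5309 -0.1168  0.133 ] [[-1.0, -0.0021, 0.0007], [-0.0021, 1.0, -0.0006], [-0.0007, -0.0006, -1.0]] [ 0.0606 -0.4617  0.2694] 0.07083156786542175 tcp px [382.5219 387.9285]
```

View pics/w12.png

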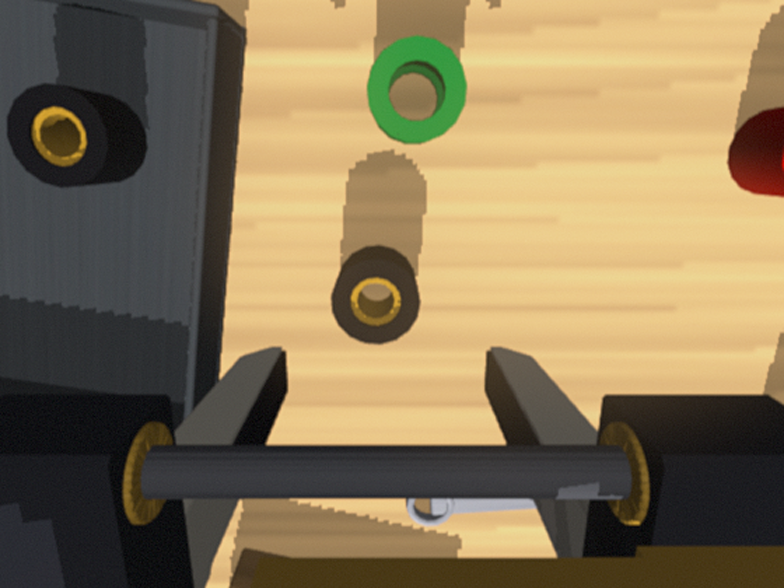

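A at (376,302) has a thick ring, and B stands in the tray at (65,135). Green is at (416,90).

```bash
python3 - <<'E'
from h import *
import pickle
np.set_printoptions(precision=4,suppress=True)
s,c=pickle.load(open('w12.pkl','rb'))
print(ray(c,(375.5/1.4,301/1.4),.04),ray(c,(416/1.4,90/1.4),.04),'B',ray(c,(58/1.4,133/1.4),.045))
s,c=pickle.load(open('w9.pkl','rb')); print(ray(c,(382/1.4,309/1.4),.04))
E
```

```text
[ 0.5283 -0.121   0.04  ] [ 0.4282 -0.1023  0.04  ] B [ 0.4475 -0.2654  0.045 ]
[0.5035 0.0066 0.04  ]
```

Call:
step_arm([
  {"tx":2.5,"ty":-4.5,"tz":0,"ax":0,"ay":0,"az":0,"grip":60},
  {"tx":0,"ty":0,"tz":30,"ax":0,"ay":0,"az":0,"grip":60},
  {"tx":0,"ty":0,"tz":30,"ax":0,"ay":0,"az":0,"grip":60},
  {"tx":0,"ty":0,"tz":30,"ax":0,"ay":0,"az":0,"grip":60},
  {"tx":0,"ty":0,"tz":18,"ax":0,"ay":0,"az":0,"grip":60},
  {"tx":0,"ty":0,"tz":0,"ax":0,"ay":0,"az":0,"grip":60},
  {"tx":0,"ty":0,"tz":0,"ax":0,"ay":0,"az":0,"grip":60},
  {"tx":0,"ty":0,"tz":0,"ax":0,"ay":0,"az":0,"grip":255},
  {"tx":0,"ty":0,"tz":0,"ax":0,"ay":0,"az":0,"grip":255},
  {"tx":0,"ty":0,"tz":0,"ax":0,"ay":0,"az":0,"grip":255},
  {"tx":0,"ty":0,"tz":0,"ax":0,"ay":0,"az":0,"grip":255},
  {"tx":0,"ty":0,"tz":0,"ax":0,"ay":0,"az":0,"grip":255},
  {"tx":0,"ty":0,"tz":0,"ax":0,"ay":0,"az":0,"grip":255},
], squeeze=20)

```text
t: 19.65
tool_pos: [0.5286, -0.1219, 0.0248]
orientation: [-0.001, 3.141, -0.001]
force: [-0.6, -1.2, 5.9]
opening: 0.045
```

Call:
step_arm([
  {"tx":0,"ty":0,"tz":-20,"ax":0,"ay":0,"az":0,"grip":255},
  {"tx":0,"ty":0,"tz":-40,"ax":0,"ay":0,"az":0,"grip":255},
  {"tx":0,"ty":0,"tz":-40,"ax":0,"ay":0,"az":0,"grip":255},
  {"tx":-2,"ty":-27,"tz":0,"ax":0,"ay":0,"az":0,"grip":255},
  {"tx":-2,"ty":-27,"tz":0,"ax":0,"ay":0,"az":0,"grip":255},
  {"tx":-2,"ty":-27,"tz":0,"ax":0,"ay":0,"az":0,"grip":255},
  {"tx":-2,"ty":-27,"tz":0,"ax":0,"ay":0,"az":0,"grip":255},
  {"tx":-1,"ty":-27,"tz":0,"ax":0,"ay":0,"az":0,"grip":255},
  {"tx":0,"ty":-26,"tz":0,"ax":0,"ay":0,"az":0,"grip":255},
  {"tx":0,"ty":0,"tz":0,"ax":0,"ay":0,"az":0,"grip":255},
  {"tx":0,"ty":0,"tz":0,"ax":0,"ay":0,"az":0,"grip":255},
])

```text
t: 20.75
tool_pos: [0.5365, -0.2826, 0.1232]
orientation: [-0.002, -3.14, -0.002]
force: [-0.3, -0.1, -2.7]
opening: 0.0454
```

```bash
python3 w.py w13
```

```text
20.75 [ 0.5365 -0.2826  0.1232] [[-1.0, 0.001, -0.0011], [0.001, 1.0, 0.0012], [0.0011, 0.0012, -1.0]] [-0.302  -0.1284 -2.6626] 0.04538288622236483 tcp px [382.547  388.0178]
```

View pics/w13.png

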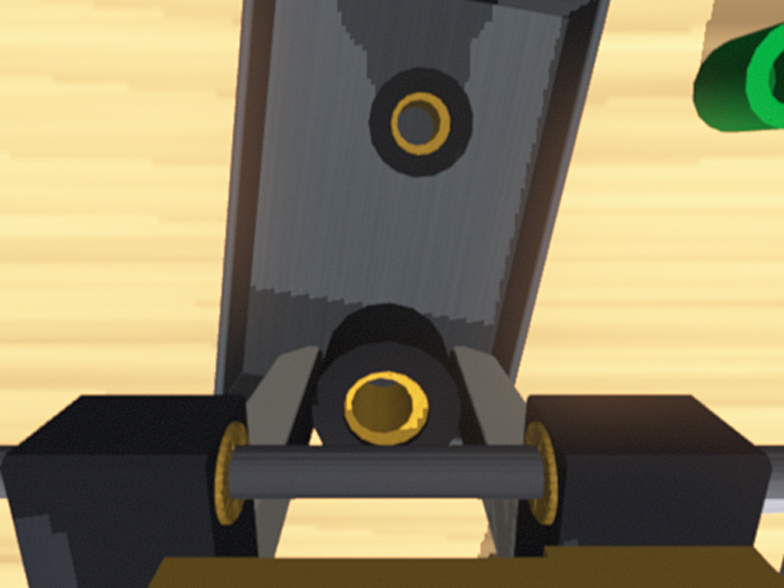

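B is well inside at (420,122), and A is roughly centred between the walls (220–515). Lower it.

Call:
step_arm([
  {"tx":0,"ty":-2,"tz":10,"ax":0,"ay":0,"az":0,"grip":255},
  {"tx":0,"ty":0,"tz":25,"ax":0,"ay":0,"az":0,"grip":255},
  {"tx":0,"ty":0,"tz":25,"ax":0,"ay":0,"az":0,"grip":255},
  {"tx":0,"ty":0,"tz":15,"ax":0,"ay":0,"az":0,"grip":255},
  {"tx":0,"ty":0,"tz":8,"ax":0,"ay":0,"az":0,"grip":255},
  {"tx":0,"ty":0,"tz":4,"ax":0,"ay":0,"az":0,"grip":255},
  {"tx":0,"ty":0,"tz":3,"ax":0,"ay":0,"az":0,"grip":255},
  {"tx":0,"ty":0,"tz":0,"ax":0,"ay":0,"az":0,"grip":255},
  {"tx":0,"ty":0,"tz":0,"ax":0,"ay":0,"az":0,"grip":255},
])

```text
t: 21.7
tool_pos: [0.5377, -0.2851, 0.0351]
orientation: [-0.0, 3.14, -0.001]
force: [0.3, 0.0, -1.9]
opening: 0.0454
```

Call:
step_arm([
  {"tx":0,"ty":0,"tz":2,"ax":0,"ay":0,"az":0,"grip":255},
  {"tx":0,"ty":0,"tz":2,"ax":0,"ay":0,"az":0,"grip":255},
  {"tx":0,"ty":0,"tz":0,"ax":0,"ay":0,"az":0,"grip":255},
  {"tx":0,"ty":0,"tz":0,"ax":0,"ay":0,"az":0,"grip":90},
  {"tx":0,"ty":0,"tz":0,"ax":0,"ay":0,"az":0,"grip":80},
  {"tx":0,"ty":0,"tz":0,"ax":0,"ay":0,"az":0,"grip":75},
  {"tx":0,"ty":0,"tz":0,"ax":0,"ay":0,"az":0,"grip":75},
  {"tx":0,"ty":0,"tz":-15,"ax":0,"ay":0,"az":0,"grip":75},
  {"tx":0,"ty":0,"tz":-30,"ax":0,"ay":0,"az":0,"grip":75},
  {"tx":0,"ty":0,"tz":-40,"ax":0,"ay":0,"az":0,"grip":75},
  {"tx":0,"ty":0,"tz":-40,"ax":0,"ay":0,"az":0,"grip":75},
  {"tx":0,"ty":0,"tz":-30,"ax":0,"ay":0,"az":0,"grip":75},
  {"tx":20,"ty":0,"tz":0,"ax":0,"ay":0,"az":0,"grip":75},
  {"tx":30,"ty":0,"tz":0,"ax":0,"ay":0,"az":0,"grip":75},
  {"tx":30,"ty":0,"tz":0,"ax":0,"ay":0,"az":0,"grip":75},
  {"tx":0,"ty":0,"tz":0,"ax":0,"ay":0,"az":0,"grip":75},
  {"tx":0,"ty":0,"tz":0,"ax":0,"ay":0,"az":0,"grip":75},
])

```text
t: 23.4
tool_pos: [0.4572, -0.2851, 0.1864]
orientation: [0.001, 3.14, -0.002]
force: [-0.2, 0.6, 0.6]
opening: 0.0655
```

```bash
python3 w.py w14;python3 w.py s14 scene;python3 w.py d14 side; python3 - <<'E'
import cv2,pickle
f=pickle.load(open('d14.pkl','rb'))[1]['frame'];cv2.imwrite('pics/d14z.png',cv2.resize(f[270:370,295:400],None,fx=5.8,fy=5.8,interpolation=cv2.INTER_CUBIC))
E
```

```text
23.4 [ 0.4572 -0.2851  0.1864] [[-1.0, 0.0007, 0.0017], [0.0007, 1.0, -0.0011], [-0.0017, -0.0011, -1.0]] [-0.235   0.5998  0.5988] 0.0654651902326939 tcp px [382.5737 388.0048]
23.45 [ 0.4577 -0.2851  0.1863] [[-1.0, 0.0002, 0.0018], [0.0002, 1.0, -0.0011], [-0.0018, -0.0011, -1.0]] [-0.9154  0.1582 -1.0403] 0.06585071493746797 tcp px [326.4985 118.1966]
23.5 [ 0.4579 -0.285   0.1861] [[-1.0, -0.0003, 0.0015], [-0.0003, 1.0, -0.0009], [-0.0015, -0.0009, -1.0]] [ 0.7436  0.2555 -0.2417] 0.06552551472987196 tcp px [490.668  158.8054]
```

View pics/w14.png

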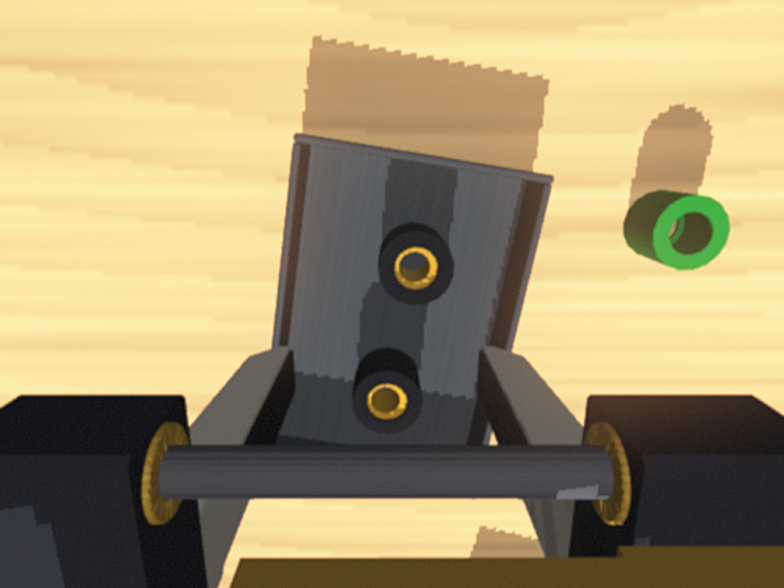

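View pics/s14.png

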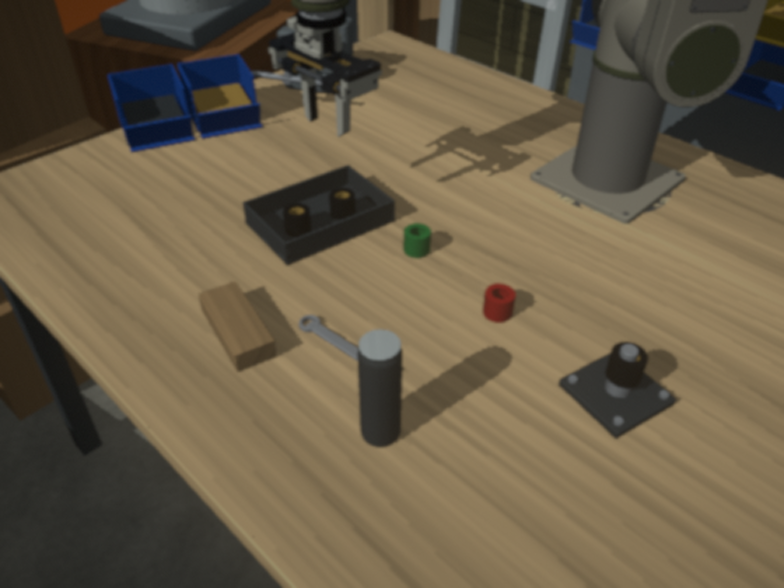

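View pics/d14z.png

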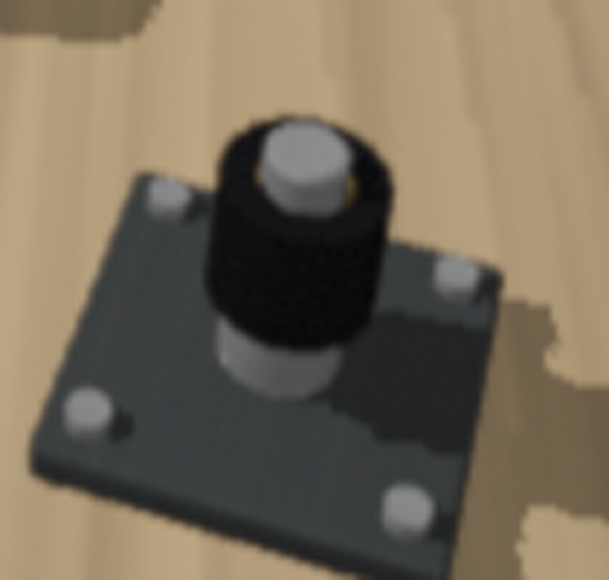

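All is in place. C is home, with the pin tip showing above it and its underside on the boss. A and B stand upright on the tray floor, the bystanders have not moved, and the arm is clear.

```bash
python3 -c "
from plant import robot
print(robot.close_job())"
```

```text
the job is handed in; nothing more can be done
None
```

The job is handed in at about 23.5 s of the 72 s allowed; the hand-in reported no verdict.

- **The roller that fits:** this is the black roller that stood nearest the gauge. On the first try its bush caught on the pin tip at about 7 N. After I eased it roughly 2 mm in −x it slid freely, with only its own weight on the wrist. I let go when the seat took the weight, at TCP z 0.063.
- **The two scrap rollers:** I did not try these on the pin. The wrist camera showed a thick brass ring (narrow bore) in both, and only one of the three has the wide bore. Both stand upright on the tray floor, well inside its walls.

**Last checks:**
- The scene and side pictures show the roller home, with the pin tip above it and its underside on the boss. By eye it is about 1–1.5 mm off the pin's axis, against the 4 mm allowed.
- The spray can, offcut and wrench look unmoved, though I did not measure them. The red and green look-alikes were not touched.
- The gripper is empty and clear of everything.

**Disagreement:** before the fit, the scene and side cameras placed the pin 2–4 mm further in +x than the wrist camera did. The contact forces showed the wrist camera was right.

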